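Fit the keyed spacer and washer to a door opener's D-shaft

TASK

Slide the lower cover of the parts case all the way under its neighbour, then take out the thick D-bore spacer and put it on the upright shaft of the door opener's gear unit, its flat turned to the shaft's flat, fully home on the shoulder. Then fit the thinner keyed washer the same way, flush on top of the spacer. Let go of both and leave the other things on the bench where they are.

Things in the scene. Friction and masses are not known exactly. Their poses are not given: they have to be found in the camera images.
- seat (a point): Centre of the shoulder at the foot of the upright steel D-shaft on the fixed grey gear unit (housing 110 x 100 mm, 58 mm high, black motor on its -y side). The shoulder, 38 mm across, is 12 mm above the housing. z: shaft axis, up; x: towards the shaft's flat. Shaft diameter 26 mm, flat 8 mm from the axis, tip 48 mm above this point; the last 3 mm taper by 20 %.
- lower_cover (a joint): Travel of the case's lower cover: 0 shut, 0.135 m fully open (stop). It slides towards the case's -y, under the upper cover, stays where left and takes about 2 to 3 N. Open, it uncovers the case's floor from 55 to 190 mm along +y from the case's centre.
- lower_cover_knob (a point): Centre of the black knob at the outer (+y) end of the lower cover: a block 30 mm along x, 12 mm along y, 28 mm high (14 mm above and below this point), standing on the cover's top face, 50 mm above the bench. Axes as the case's; it travels with the cover towards -y.
- case: Fixed flat grey parts case, 220 mm (x) by 390 mm (y), 62 mm high, walls 5 mm. Two 200 mm aluminium covers on a double track along y: upper over the -y half (own knob at the -y end), lower over the +y half. Origin under its centre at bench height. Black floor 5 mm above the bench; spacer and washer lie flat on it, 115 to 130 mm along +y, about 50 mm either side in x, in either order.
- spacer_mid (a point): Centre (half-way up, on the bore's axis) of the thick steel spacer with a D-shaped bore: 26 mm high, 50 mm in diameter with two parallel wrench flats 37.8 mm apart (faces +y and -y, each 33 mm long). The bore is a circle of 29 mm with one flat 9.5 mm from the axis, on the +x side. z is the axis, up.
- washer_mid (a point): Centre (half-way up, on the bore's axis) of the keyed steel washer: 12 mm high, 60 mm in diameter with two parallel wrench flats 45.3 mm apart (faces +y and -y, each 39 mm long). Same D-shaped bore as the spacer, 29 mm with a flat 9.5 mm from the axis on the +x side. z is the axis, up.
- spacer: The same spacer; origin at the centre of its underside.
- washer: The same washer; origin at the centre of its underside.
- carton: small closed cardboard carton 70 x 50 x 35 mm standing on the upper cover of the case (bystander)
- wrench: steel open-end wrench lying on the bench (bystander)
- grease_can: dark steel can, 60 mm across, 85 mm tall, standing on the bench (bystander)
- tape_roll: black roll of tape, 90 mm across, 24 mm high, lying flat (bystander)
- bushing: plain round-bore brass bushing, 44 mm across, 30 mm high, on the bench (bystander)
- screw_cup: white plastic cup, 72 mm across, 60 mm high (bystander)

How it is judged:
By the outcome, as a careful person would: the job done as asked, in the order asked, and still so for the second after the job is handed in, with the robot touching nothing.
It also fails if it takes over 67 s, if anything falls off the work surface, if the arm or the gripper's body presses on something with over 40 N, if the wrist force passes 120 N, or if a joint passes its speed limit or range.

ROBOT

A 6-joint arm with a two-finger parallel gripper is mounted at the origin on the work surface. World frame = base frame: x ahead of the robot, y to its left, z up, the work surface at z = 0. Lengths are in mm, angles in rad, forces in N, time in s.
With the tool pointing down it reaches from about 400 to 925 mm from the base axis. Payload 12.5 kg.
Tool frame: the origin (TCP) lies midway between the tips of the shut fingers; the grasp point (between the pads) lies 19 mm behind it; z points along the fingers, y is the direction in which the jaws open and shut (so a half turn about z gives the same grasp; the last joint's range is limited). The gripper opens to 95 mm and grips with 3 to 60 N. Pads are 20 mm wide; open, the fingers measure 119 mm over their backs; the gripper's body (75 mm by 180 mm) begins 59 mm behind the grasp point.
Start: joints at [1.233, 0.491, 1.559, -0, 1.092, -0.106], TCP at [143.563, 608.306, 214.661] pointing down, gripper open.
Joint ranges: [-3.1, 3.1], [-0.84, 2.19], [0.05, 2.79], [-1.13, 4.28], [0.06, 2.93], [-2.69, 2.69]. Speed limits (rad/s): [2.22, 2.22, 2.79, 3.14, 3.14, 3.14].

INTERFACE

Orientations are given as [roll, pitch, yaw] about the fixed x, y, z axes, in that order (R = Rz(yaw) Ry(pitch) Rx(roll)).
In Python, from cell import env gives the robot as it stands.
- The arm moves only by the tool arm_command, never from a script. Its argument "steps" is a list of rows, each an object of numbers: "dx", "dy", "dz": the shift along the tool's x, y, z as a fraction of full scale; "rx", "ry", "rz": the turn, a rotation vector about the tool's x, y, z as a fraction of full scale; "claw": the gripper command: -1 is fully open, 1 is shut, values between are in proportion. In form: [{"dx": .., "dy": .., "dz": .., "rx": .., "ry": .., "rz": .., "claw": ..}, ...]. A call has 1 to 10 rows; each row shifts and turns the pose as measured when the row begins, along the tool's axes as they then stand; what a row does not reach is not made up. Full scale, the value 1, is 0.8 m for a shift and 90 degrees for a turn. A row lasts 1/8 s, in which the tool goes at most 62.5 mm and 10.7 degrees, less where a joint would pass 70% of its speed; a pose out of reach is approached as far as the arm can. A call with a number of a shift or a turn outside -1 to 1 is refused whole. A call with a gripper value outside its range is refused whole. The fingers move at their own pace and stop on an object; the grip force is fixed at half the most. Time passes only in rows, so rows that do not move let the fingers close. It gives the time, the measured TCP pose, the force and the opening at its end, in the units of the state.
- env.state(): the state, without advancing time (a new reading comes with each control period).
- env.read_camera(name): name is "scene" or "side" or "wrist"; returns (picture, depth): 384x512x3 uint8, red, green, blue; 384x512 float32, mm along the optical axis (not along the pixel's ray), 0 where there is no reading.
- env.get_calibration(name): a dict with "vfov" (degrees; the focal length in pixels is half the picture's height over the tangent of half this angle, whatever the lens; pixels are square), "cx", "cy" (the principal point, pixels), "xyz" and "attitude" of the camera in the world. Camera axes: x right, y up, looking along -z (the intrinsics and any distortion apply to the point x, -y, -z); pixel columns grow to the right and rows downward; lengths in mm; the calibration is good to about 2 mm. A picture is of the moment at which its call begins: read the wrist's pose just before it. get_calibration takes no time and is no camera call; for the wrist camera it gives the pose at the moment of the call.
- env.job_done(): hands the job in, once; it reports no verdict.
The state is a dict: "t": time; "joints": joint angles; "qvel": joint speeds; "tau": joint torques, N m; "eef_pos": TCP position; "tcp_rot": TCP orientation; "ft_force": force on the tool from outside, world axes, zero at the start; "moment": the same for the moment, N m; "opening": opening from 0.0 (shut) to 1.0 (fully open).
Only numpy, scipy, OpenCV 4.12 (cv2) and the standard library are available. Lean on these libraries where they do the work, as an engineer would, in place of code of your own. Each camera call takes 0.05 s, during which the arm holds its last target.

## Working session

There is one attempt and no reset: what is moved stays moved. The work goes in short steps, Python scripts to look and compute and a tool call to move; the robot and the scene stay as the last step left them, time stands still between calls to the robot, and variables do not carry over. Pictures are saved under pics/ and viewed, and the job is handed in when it is done.

Besides the shell and the picture viewer there is one more tool, called as name(argument=value, ...) on one line, values as JSON. arm_command: Moves the arm, as the interface text tells. Its arguments: {"type":"object","properties":{"steps":{"type":"array","items":{"type":"object","properties":{"dx":{"type":"number"},"dy":{"type":"number"},"dz":{"type":"number"},"rx":{"type":"number"},"ry":{"type":"number"},"rz":{"type":"number"},"claw":{"type":"number"}}}}},"required":["steps"]}

```bash
ls; mkdir -p pics; cat > h.py <<'E'
import numpy as np, cv2
from cell import env
from scipy.spatial.transform import Rotation as R
def shot(n,f):
    c=env.get_calibration(n); p,d=env.read_camera(n)
    cv2.imwrite(f'pics/{f}.png',p[:,:,::-1]); np.savez(f'pics/{f}.npz',p=p,d=d,c=np.array(c,dtype=object))
    return p,d,c
def load(f):
    z=np.load(f'pics/{f}.npz',allow_pickle=True); return z['p'],z['d'],z['c'].item()
E
python3 - <<'E'
from h import *
print(env.state())
for n in ("scene","side","wrist"):
    p,d,c=shot(n,n+'0'); print(n,c)
E
```

```text
pics
{'t': 0.0, 'joints': array([ 1.23341962e+00,  4.91541032e-01,  1.55945090e+00, -1.25967900e-06,
        1.09167183e+00, -1.05596078e-01]), 'qvel': array([-0.00143312,  0.00090183,  0.00057659,  0.00041907,  0.0001059 ,
        0.00055399]), 'tau': array([ 1.89637984e-03, -6.12669969e+01, -2.58182931e+01,  6.93268608e-02,
        4.83050756e-02, -1.10080869e-04]), 'eef_pos': array([143.46605022, 608.06716183, 214.0727539 ]), 'tcp_rot': array([-3.14052739e+00, -1.11783846e-04,  2.90981255e+00]), 'ft_force': array([0.04722341, 0.15512021, 0.02410994]), 'moment': array([0.01977885, 0.0393322 , 0.01801386]), 'opening': 1.00345141614915}
scene {'vfov': 54.26962230275443, 'cx': 252.90914289094243, 'cy': 184.9728210902324, 'xyz': array([1018.22534287, -658.77326788,  565.54148373]), 'attitude': array([ 1.00127704, -0.00330778,  0.6166489 ])}
side {'vfov': 49.551834436113346, 'cx': 256.7122182274808, 'cy': 189.74051843339666, 'xyz': array([307.92509758, 768.19568707, 725.03784252]), 'attitude': array([ 0.91138248,  0.00915599, -2.79039671])}
wrist {'vfov': 61.033547793326846, 'cx': 253.41587937043911, 'cy': 190.27101535164184, 'xyz': array([ 61.37828966, 627.53534072, 384.29345869]), 'attitude': array([-0.30093701,  0.00198446,  1.33911301])}
```

View pics/scene0.png

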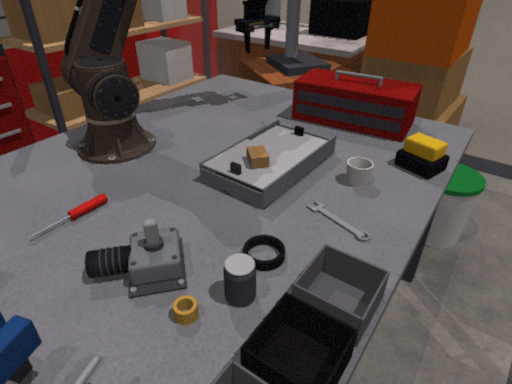

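View pics/side0.png

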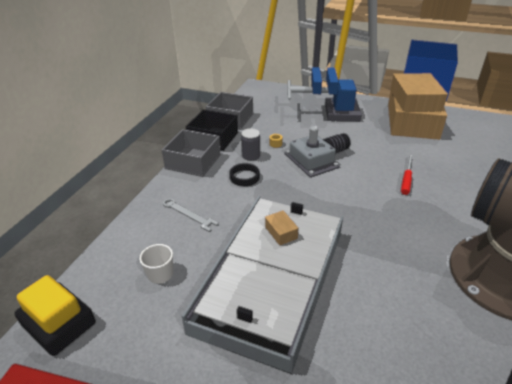

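View pics/wrist0.png

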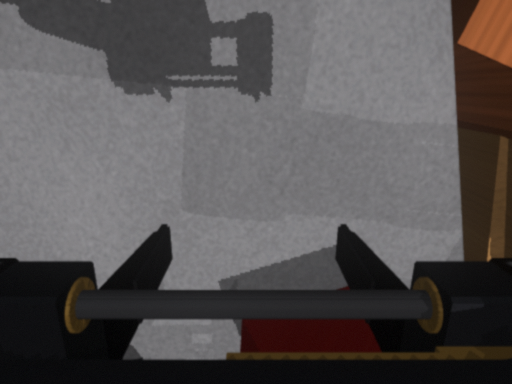

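The scene view shows the case around (270,160), its black knobs at (236,168) and (299,131), and the gear unit at (155,255). In the side view the lower-cover knob is at (245,314), the upper knob at (297,209) and the D-shaft at (313,133).

```bash
cat >> h.py <<'E'
def cloud(d,c):
    H,W=d.shape; f=H/2/np.tan(np.radians(c['vfov'])/2)
    v,u=np.mgrid[0:H,0:W]
    P=np.dstack([(u-c['cx'])/f*d,-(v-c['cy'])/f*d,-d])
    Rm=R.from_euler('xyz',c['attitude']).as_matrix()
    Q=P@Rm.T+c['xyz']; Q[d==0]=np.nan
    return Q
def ray(px,z,c):
    f=384/2/np.tan(np.radians(c['vfov'])/2)
    px=np.atleast_2d(px).astype(float)
    D=np.c_[(px[:,0]-c['cx'])/f,-(px[:,1]-c['cy'])/f,-np.ones(len(px))]@R.from_euler('xyz',c['attitude']).as_matrix().T
    s=(z-c['xyz'][2])/D[:,2]
    return c['xyz']+D*s[:,None]
def proj(X,c):
    f=384/2/np.tan(np.radians(c['vfov'])/2)
    q=(np.atleast_2d(X)-c['xyz'])@R.from_euler('xyz',c['attitude']).as_matrix()
    return np.c_[c['cx']+f*q[:,0]/-q[:,2],c['cy']-f*q[:,1]/-q[:,2]]
E
python3 - <<'E'
from h import *
for n,pts in (("scene",[(50,170),(200,340),(400,130),(250,300),(150,200),(236,168),(299,131),(151,228),(270,160)]),("side",[(100,250),(400,300),(300,100),(380,170),(245,314),(297,209),(313,130),(280,300),(160,255)])):
    p,d,c=load(n+'0'); Q=cloud(d,c)
    for u,v in pts: print(n,u,v,np.round(Q[v,u],1))
E
python3 - <<'E'
from h import *
# black knobs & wall top
for n in ("scene","side"):
    p,d,c=load(n+'0'); Q=cloud(d,c)
    m=(np.abs(Q[...,2]-62)<4)
    x=Q[m]; print(n,len(x))
    # top view raster 2mm, x -100..900,y -600..600
    H=np.zeros((520,800,3),np.uint8)
    ok=~np.isnan(Q[...,2])&(Q[...,2]<200)&(Q[...,2]>-20)
    q=Q[ok]; col=p[ok]
    r=((900-q[:,0])/2).astype(int); cc=((500-q[:,1])/1.5).astype(int)
    k=(r>=0)&(r<520)&(cc>=0)&(cc<800)
    H[r[k],cc[k]]=col[k][:,::-1]
    cv2.imwrite(f'pics/top_{n}.png',H)
E
```

```text
scene 50 170 [ -28.6 -221.8    0.5]
scene 200 340 [ 719.4 -389.     1.8]
scene 400 130 [751.9 575.2  43.5]
scene 250 300 [ 744.6 -279.    13.6]
scene 150 200 [ 335.2 -157.4    3.2]
scene 236 168 [495.1   5.9  77. ]
scene 299 131 [504.2 323.2  67. ]
scene 151 228 [ 535.9 -313.7  108.1]
scene 270 160 [527.2 119.4  60.2]
side 100 250 [ 9.109e+02  2.399e+02 -6.000e-01]
side 400 300 [219.7 147.6  -0.8]
side 300 100 [ 6.738e+02 -7.066e+02 -5.000e-01]
side 380 170 [ 318.7 -324.4   -1. ]
side 245 314 [494.1 340.2  74.2]
side 297 209 [485.   20.1  73.8]
side 313 130 [ 527.4 -295.6  113. ]
side 280 300 [447.9 270.7  50.1]
side 160 255 [747.3 228.2  28.7]
scene 6404
side 4074
```

```bash
python3 - <<'E'
from h import *
p,d,c=load('side0'); Q=cloud(d,c)
# case rim corners: wall cells z 57..67 near case
for n in ('side','scene'):
    p,d,c=load(n+'0'); Q=cloud(d,c)
    m=(np.abs(Q[...,2]-60)<6)&(Q[...,0]>330)&(Q[...,0]<680)&(Q[...,1]>-80)&(Q[...,1]<420)
    hsv=cv2.cvtColor(p,cv2.COLOR_RGB2HSV)
    pts=Q[m][:,:2].astype(np.float32)
    r=cv2.minAreaRect(pts); print(n,len(pts),r)
    # knobs: black
    k=(hsv[...,2]<45)&(Q[...,2]>48)&(Q[...,2]<85)&(Q[...,0]>330)&(Q[...,0]<680)&(Q[...,1]>-80)&(Q[...,1]<420)
    nn,l,s,ce=cv2.connectedComponentsWithStats(k.astype(np.uint8))
    for i in range(1,nn):
        if s[i,4]>30:
            q=Q[l==i]; print(s[i],ce[i],np.round(np.median(q,0),1),np.round(np.percentile(q,5,0),0),np.round(np.percentile(q,95,0),0))
p,d,c=load('side0')
a=cv2.resize(p[190:370,180:360],None,fx=3.3,fy=3.3,interpolation=cv2.INTER_CUBIC); cv2.imwrite('pics/sc1.png',a[:,:,::-1])
p2,d,c=load('side0')
a=cv2.resize(p2[110:190,270:370],None,fx=6,fy=6,interpolation=cv2.INTER_CUBIC); cv2.imwrite('pics/sg1.png',a[:,:,::-1])
p2,d,c=load('scene0')
a=cv2.resize(p2[205:305,80:200],None,fx=5,fy=5,interpolation=cv2.INTER_CUBIC); cv2.imwrite('pics/cg1.png',a[:,:,::-1])
E
```

```text
side 5943 ((494.2980041503906, 184.23281860351562), (391.889892578125, 221.228759765625), 88.19845581054688)
[292 204  10  10  77] [296.45454545 208.53246753] [487.1  20.   74.5] [475.  17.  64.] [498.  22.  84.]
[238 308  14  14 142] [244.51408451 314.45774648] [496.  339.3  71.7] [484. 334.  57.] [508. 341.  78.]
scene 2791 ((492.41119384765625, 180.64447021484375), (391.4590148925781, 224.09402465820312), 88.24104309082031)
[294 126  10  10  68] [298.61764706 130.60294118] [501.7 325.9  67.3] [488. 322.  54.] [512. 331.  79.]
[231 164  10  11  80] [235.4125 168.9   ] [492.9   5.9  73.1] [479.   4.  62.] [503.  13.  84.]
```

View pics/sc1.png

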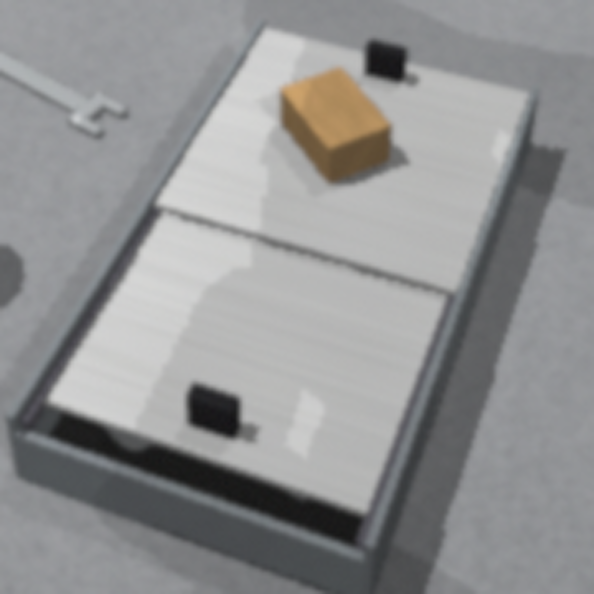

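View pics/sg1.png

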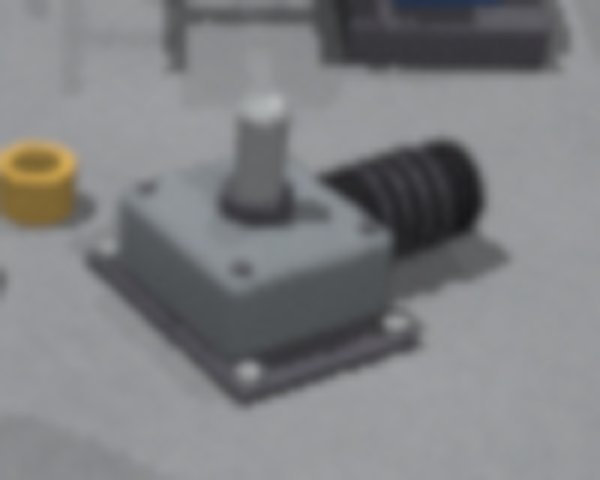

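View pics/cg1.png

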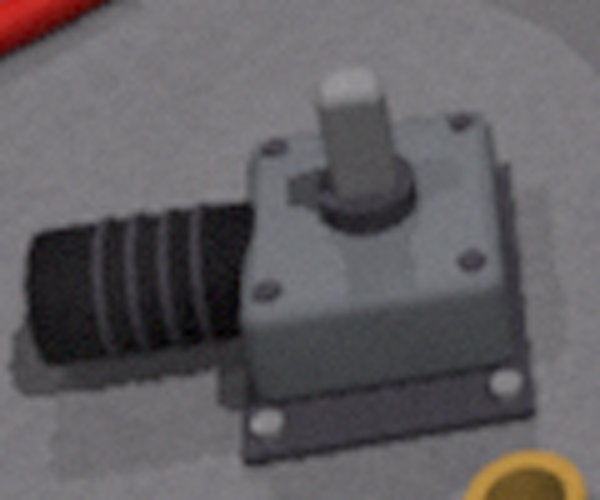

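```bash
cat >> h.py <<'E'
def go(x,y,z,yaw=None):
    s=env.state(); Rm=R.from_euler('xyz',s['tcp_rot']); 
    dl=Rm.inv().apply(np.array([x,y,z])-s['eef_pos'])
    rt=np.zeros(3)
    if yaw is not None:
        rt=(Rm.inv()*R.from_euler('xyz',[np.pi,0,yaw])).as_rotvec()
    print('t',round(s['t'],2),'pos',np.round(s['eef_pos'],1),'rot',np.round(s['tcp_rot'],4),'F',np.round(s['ft_force'],1),'op',round(s['opening'],3),'j',np.round(s['joints'],2))
    print('shift frac',np.round(dl/800,4),'rot frac',np.round(rt/(np.pi/2),4))
    if yaw is not None:
        d2=R.from_euler('xyz',[np.pi,0,yaw]).inv().apply(np.array([x,y,z])-s['eef_pos']); print('shift frac in final frame',np.round(d2/800,4))
E
python3 -c "
from h import *
go(498,360,215,3.111)"
```

```text
t 0.15 pos [143.5 608.1 214.2] rot [-3.1408e+00 -1.0000e-04  2.9098e+00] F [-0.3  0.6  0.1] op 1.002 j [ 1.23  0.49  1.56 -0.    1.09 -0.11]
shift frac [-0.5025 -0.2001 -0.0009] rot frac [-5.000e-04 -1.000e-04 -1.281e-01]
shift frac in final frame [-0.4524 -0.2965 -0.001 ]
```

arm_command(steps=[{"dx": -0.05,"dy": -0.03,"dz": 0,"rz": -0.065,"claw": 1},{"dx": -0.05,"dy": -0.03,"dz": 0,"rz": -0.063,"claw": 1},{"dx": -0.055,"dy": -0.035,"dz": 0,"claw": 1},{"dx": -0.055,"dy": -0.035,"claw": 1},{"dx": -0.055,"dy": -0.035,"claw": 1},{"dx": -0.055,"dy": -0.035,"claw": 1},{"dx": -0.055,"dy": -0.035,"claw": 1},{"dx": -0.02,"dy": -0.015,"claw": 1}])

```text
$.steps[0]: bad value
```

```bash
python3 -c "
from h import *
go(498,360,215,3.111)
shot('wrist','w1')"
```

```text
t 0.15 pos [143.5 608.1 214.2] rot [-3.1408e+00 -1.0000e-04  2.9098e+00] F [-0.3  0.6  0.1] op 1.002 j [ 1.23  0.49  1.56 -0.    1.09 -0.11]
shift frac [-0.5025 -0.2001 -0.0009] rot frac [-5.000e-04 -1.000e-04 -1.281e-01]
shift frac in final frame [-0.4524 -0.2965 -0.001 ]
```

View pics/w1.png

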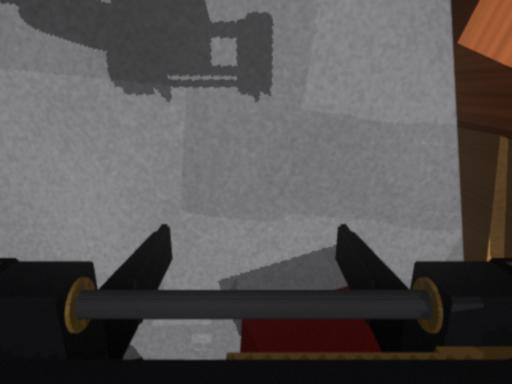

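The call was refused, so nothing moved; all the keys probably have to be present in every row.

arm_command(steps=[{"dx": -0.05,"dy": -0.03,"dz": 0,"rx": 0,"ry": 0,"rz": -0.065,"claw": 1},{"dx": -0.05,"dy": -0.03,"dz": 0,"rx": 0,"ry": 0,"rz": -0.063,"claw": 1},{"dx": -0.055,"dy": -0.035,"dz": 0,"rx": 0,"ry": 0,"rz": 0,"claw": 1},{"dx": -0.055,"dy": -0.035,"dz": 0,"rx": 0,"ry": 0,"rz": 0,"claw": 1},{"dx": -0.055,"dy": -0.035,"dz": 0,"rx": 0,"ry": 0,"rz": 0,"claw": 1},{"dx": -0.055,"dy": -0.035,"dz": 0,"rx": 0,"ry": 0,"rz": 0,"claw": 1},{"dx": -0.055,"dy": -0.035,"dz": 0,"rx": 0,"ry": 0,"rz": 0,"claw": 1},{"dx": -0.02,"dy": -0.015,"dz": 0,"rx": 0,"ry": 0,"rz": 0,"claw": 1}])

```text
t: 1.2
eef_pos: [453.5, 383.3, 213.2]
tcp_rot: [-3.14, -0.001, 3.121]
ft_force: [-0.9, 1.1, -0.1]
opening: 0.214
```

```bash
python3 -c "
from h import *
go(498,360,215,3.111)
shot('wrist','w1')"
```

```text
t 1.2 pos [453.5 383.3 213.2] rot [-3.1403e+00 -8.0000e-04  3.1214e+00] F [-0.9  1.1 -0.1] op 0.214 j [ 0.59  0.45  1.64 -0.    1.06 -0.96]
shift frac [-0.0562 -0.028  -0.0023] rot frac [-0.0008 -0.0005  0.0066]
shift frac in final frame [-0.0564 -0.0274 -0.0023]
```

View pics/w1.png

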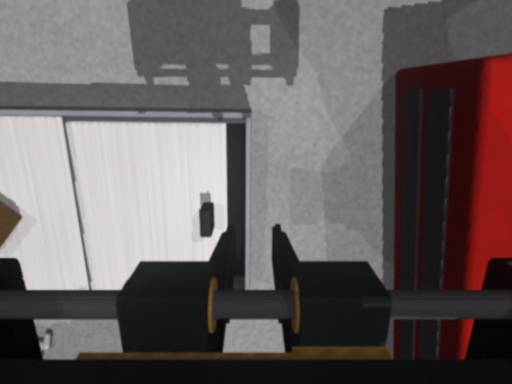

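The wrist picture shows the lower cover with its knob at (207,220), and the end wall of the case as a vertical line at column 248.

```bash
python3 -c "
from h import *
p,d,c=load('w1'); Q=cloud(d,c)
for u,v in ((207,212),(207,225),(203,230),(212,215),(248,150),(248,230),(150,112),(150,200),(320,150),(238,200)): print(u,v,p[v,u],np.round(Q[v,u],1))
k=(p.max(2)<60)&(Q[...,2]>55)&(Q[...,2]<85)&(Q[...,1]<345)
k[:,:180]=0;k[245:]=0
q=Q[k];print(len(q),np.round(np.percentile(q,[5,50,95],axis=0),1))
"
```

```text
207 212 [57 55 57] [485.1 335.8  79.2]
207 225 [58 57 59] [499.9 334.7  77.4]
203 230 [54 53 53] [505.5 330.2  77.2]
212 215 [50 49 50] [492.5 339.1  68.9]
248 150 [151 155 160] [429.4 377.6  46.4]
248 230 [149 154 158] [520.4 375.3  45.8]
150 112 [134 136 140] [387.9 284.8  62.7]
150 200 [225 221 220] [481.2 270.3  50.1]
320 150 [153 152 155] [ 4.394e+02  4.620e+02 -4.000e-01]
238 200 [45 44 44] [498.4 362.8   5. ]
345 [[483.2 329.   62.4]
 [493.2 334.1  77.5]
 [508.1 339.1  78.9]]
```

arm_command(steps=[{"dx": -0.054,"dy": -0.026,"dz": 0,"rx": 0,"ry": 0,"rz": 0.007,"claw": 1},{"dx": 0,"dy": 0,"dz": 0.07,"rx": 0,"ry": 0,"rz": 0,"claw": 1},{"dx": 0,"dy": 0,"dz": 0.07,"rx": 0,"ry": 0,"rz": 0,"claw": 1},{"dx": 0,"dy": 0,"dz": 0,"rx": 0,"ry": 0,"rz": 0,"claw": 1}])

```text
t: 1.75
eef_pos: [496.5, 362.5, 99.6]
tcp_rot: [3.142, 0.0, 3.111]
ft_force: [-0.7, 0.2, 1.2]
opening: 0.008
```

```bash
python3 -c "
from h import *
go(497,362,66,3.111)"
```

```text
t 1.75 pos [496.5 362.5  99.6] rot [3.1415e+00 4.0000e-04 3.1109e+00] F [-0.7  0.2  1.2] op 0.008 j [ 0.52  0.61  1.7  -0.    0.84 -1.02]
shift frac [-0.0006 -0.0006  0.042 ] rot frac [ 0.      0.0002 -0.    ]
shift frac in final frame [-0.0006 -0.0006  0.042 ]
```

arm_command(steps=[{"dx": 0,"dy": 0,"dz": 0.042,"rx": 0,"ry": 0,"rz": 0,"claw": 1},{"dx": 0,"dy": 0,"dz": 0,"rx": 0,"ry": 0,"rz": 0,"claw": 1},{"dx": 0,"dy": -0.016,"dz": 0,"rx": 0,"ry": 0,"rz": 0,"claw": 1},{"dx": 0,"dy": -0.018,"dz": 0,"rx": 0,"ry": 0,"rz": 0,"claw": 1},{"dx": 0,"dy": -0.018,"dz": 0,"rx": 0,"ry": 0,"rz": 0,"claw": 1},{"dx": 0,"dy": -0.018,"dz": 0,"rx": 0,"ry": 0,"rz": 0,"claw": 1},{"dx": 0,"dy": -0.018,"dz": 0,"rx": 0,"ry": 0,"rz": 0,"claw": 1}])

```text
t: 2.62
eef_pos: [496.3, 292.0, 75.7]
tcp_rot: [3.134, 0.011, 3.113]
ft_force: [-0.6, 2.9, -0.7]
opening: 0.005
```

```bash
python3 -c "
from h import *
go(497,250,66,3.111)"
```

```text
t 2.62 pos [496.3 292.   75.7] rot [3.1345 0.0106 3.1134] F [-0.6  2.9 -0.7] op 0.005 j [ 0.42  0.59  1.82  0.    0.71 -1.13]
shift frac [-0.0022 -0.0525  0.0118] rot frac [0.0046 0.0068 0.0015]
shift frac in final frame [-0.0025 -0.0524  0.0121]
```

arm_command(steps=[{"dx": 0,"dy": 0.002,"dz": 0.013,"rx": 0.005,"ry": 0.007,"rz": 0,"claw": 1},{"dx": 0,"dy": 0,"dz": 0,"rx": 0,"ry": 0,"rz": 0,"claw": 1}])

```text
t: 2.88
eef_pos: [497.0, 292.4, 64.9]
tcp_rot: [-3.14, -0.001, 3.112]
ft_force: [-0.7, 1.7, -0.1]
opening: 0.007
```

```bash
python3 -c "
from h import *
go(497,250,66,3.111)
shot('side','s2')"
```

```text
t 2.88 pos [497.  292.4  64.9] rot [-3.1403e+00 -8.0000e-04  3.1115e+00] F [-0.7  1.7 -0.1] op 0.007 j [ 0.42  0.61  1.82 -0.    0.71 -1.12]
shift frac [-0.0016 -0.0529 -0.0013] rot frac [-0.0008 -0.0005  0.0003]
shift frac in final frame [-0.0017 -0.0529 -0.0013]
```

View pics/s2.png

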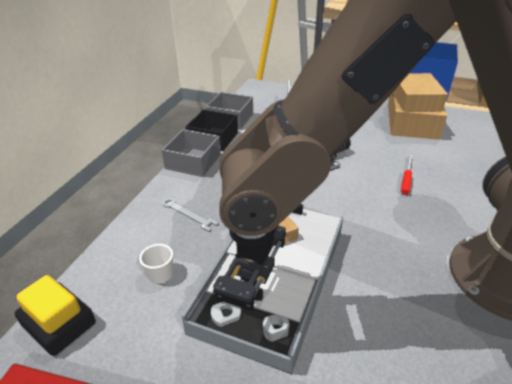

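The cover is moving and both parts are visible, at (226,313) and (275,325). I'll keep pushing in small steps.

arm_command(steps=[{"dx": 0,"dy": -0.012,"dz": 0.001,"rx": 0,"ry": 0,"rz": 0,"claw": 1},{"dx": 0,"dy": -0.012,"dz": 0.001,"rx": 0,"ry": 0,"rz": 0,"claw": 1},{"dx": 0,"dy": -0.01,"dz": 0.001,"rx": 0,"ry": 0,"rz": 0,"claw": 1}])

```text
t: 3.3
eef_pos: [496.3, 264.8, 63.0]
tcp_rot: [-3.141, 0.001, 3.113]
ft_force: [0.8, 2.1, 2.1]
opening: 0.005
```

```bash
python3 -c "
from h import *
go(497,250,65,3.111)"
```

```text
t 3.3 pos [496.3 264.8  63. ] rot [-3.1412e+00  8.0000e-04  3.1135e+00] F [0.8 2.1 2.1] op 0.005 j [ 0.37  0.6   1.86 -0.    0.68 -1.17]
shift frac [-0.0013 -0.0184 -0.0025] rot frac [-0.0003  0.0005  0.0016]
shift frac in final frame [-0.0014 -0.0184 -0.0025]
```

arm_command(steps=[{"dx": 0,"dy": -0.008,"dz": -0.002,"rx": 0,"ry": 0,"rz": 0,"claw": 1},{"dx": 0,"dy": -0.006,"dz": 0,"rx": 0,"ry": 0,"rz": 0,"claw": 1},{"dx": 0,"dy": -0.005,"dz": 0,"rx": 0,"ry": 0,"rz": 0,"claw": 1}])

```text
t: 3.68
eef_pos: [495.7, 247.9, 64.6]
tcp_rot: [-3.141, 0.0, 3.113]
ft_force: [0.3, 2.2, 0.4]
opening: 0.003
```

arm_command(steps=[{"dx": 0,"dy": -0.004,"dz": 0,"rx": 0,"ry": 0,"rz": 0,"claw": 1}])

```text
t: 3.8
eef_pos: [495.6, 244.5, 64.6]
tcp_rot: [-3.141, 0.0, 3.113]
ft_force: [0.1, 1.7, -0.6]
opening: 0.004
```

arm_command(steps=[{"dx": 0,"dy": -0.004,"dz": 0,"rx": 0,"ry": 0,"rz": 0,"claw": 1}])

```text
t: 3.92
eef_pos: [495.5, 241.1, 64.6]
tcp_rot: [-3.141, 0.0, 3.113]
ft_force: [-0.9, 3.2, 0.6]
opening: 0.002
```

arm_command(steps=[{"dx": 0,"dy": -0.005,"dz": 0,"rx": 0,"ry": 0,"rz": 0,"claw": 1},{"dx": 0,"dy": -0.005,"dz": 0,"rx": 0,"ry": 0,"rz": 0,"claw": 1}])

```text
t: 4.18
eef_pos: [495.2, 232.8, 64.6]
tcp_rot: [-3.141, 0.0, 3.113]
ft_force: [-0.6, 2.2, 0.3]
opening: 0.003
```

arm_command(steps=[{"dx": 0,"dy": -0.005,"dz": 0,"rx": 0,"ry": 0,"rz": 0,"claw": 1}])

```text
t: 4.3
eef_pos: [495.4, 231.0, 64.8]
tcp_rot: [3.138, 0.002, 3.111]
ft_force: [-4.5, 46.9, -4.5]
opening: 0.006
```

arm_command(steps=[{"dx": 0,"dy": -0.005,"dz": 0,"rx": 0,"ry": 0,"rz": 0,"claw": 1}])

```text
t: 4.42
eef_pos: [495.4, 231.0, 64.9]
tcp_rot: [3.131, 0.004, 3.108]
ft_force: [-4.8, 49.3, -7.4]
opening: 0.006
```

arm_command(steps=[{"dx": 0,"dy": 0.02,"dz": 0,"rx": 0.006,"ry": 0,"rz": 0.002,"claw": 1},{"dx": 0,"dy": 0.02,"dz": -0.06,"rx": 0,"ry": 0,"rz": 0,"claw": -0.3},{"dx": -0.005,"dy": 0.035,"dz": -0.07,"rx": 0,"ry": 0,"rz": 0,"claw": -0.3},{"dx": -0.007,"dy": 0.02,"dz": -0.05,"rx": 0,"ry": 0,"rz": 0,"claw": -0.3},{"dx": 0,"dy": 0,"dz": 0,"rx": 0,"ry": 0,"rz": 0,"claw": -0.3},{"dx": 0,"dy": 0,"dz": 0,"rx": 0,"ry": 0,"rz": 0,"claw": -0.3}])

```text
t: 5.18
eef_pos: [506.2, 307.3, 211.5]
tcp_rot: [-3.139, -0.0, 3.106]
ft_force: [-0.6, -0.1, -0.2]
opening: 0.471
```

```bash
python3 -c "
from h import *
go(505,305,215,3.111)
shot('wrist','w3')"
```

```text
t 5.17 pos [506.2 307.3 211.5] rot [-3.1394e+00 -5.0000e-04  3.1059e+00] F [-0.6 -0.1 -0.2] op 0.471 j [ 0.43  0.45  1.64 -0.    1.05 -1.1 ]
shift frac [ 0.0014 -0.003  -0.0043] rot frac [-0.0014 -0.0003 -0.0032]
shift frac in final frame [ 0.0014 -0.003  -0.0043]
```

View pics/w3.png

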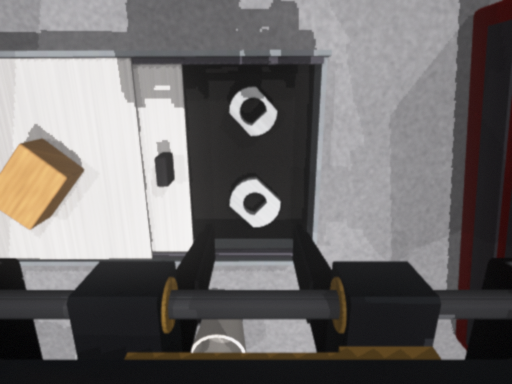

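The case is open. One part is at (254,110), the other at (255,203), and their wrench flats are turned about 45° in the picture.

```bash
python3 -c "
from h import *
p,d,c=load('w3'); Q=cloud(d,c)
k=((p.min(2)>90)).astype(np.uint8); k[:,:196]=0;k[:,305:]=0;k[:70]=0;k[238:]=0
n,l,s,ce=cv2.connectedComponentsWithStats(k)
for i in range(1,n):
    if s[i,4]>200:
        q=Q[l==i]; print(s[i],ce[i],np.round(np.nanpercentile(q,[3,10,50,90,97],axis=0),1))
for v in (104,110,116): print(p[v,238:272].tolist()[::4], np.round(Q[v,238:272:4,2]))
a=cv2.resize(p[75:240,190:320],None,fx=4.5,fy=3.6 and 4.5,interpolation=cv2.INTER_CUBIC)[:600]; 
a1=cv2.resize(p[80:145,220:290],None,fx=8,fy=8,interpolation=cv2.INTER_CUBIC);a2=cv2.resize(p[170:235,220:290],None,fx=8,fy=8,interpolation=cv2.INTER_CUBIC)
cv2.imwrite('pics/w3a.png',a1[:,:,::-1]);cv2.imwrite('pics/w3b.png',a2[:,:,::-1])
"
```

```text
[ 229   87   49   49 1164] [252.95790378 111.76718213] [[421.9 285.5   5. ]
 [425.5 289.7  20.9]
 [445.8 308.9  31. ]
 [462.6 326.2  32.1]
 [466.6 330.3  32.6]]
[ 229  178   52   50 1448] [254.72375691 202.81560773] [[523.9 279.6   5.2]
 [529.1 285.   12.9]
 [551.4 307.1  17. ]
 [572.6 327.9  18. ]
 [578.1 332.9  18.4]]
[[217, 218, 219], [72, 72, 72], [37, 36, 35], [38, 37, 36], [38, 37, 37], [31, 29, 30], [30, 29, 29], [213, 213, 215], [192, 192, 195]] [32.  5.  4.  5.  4.  5.  5. 30. 31.]
[[211, 212, 213], [34, 33, 33], [37, 36, 35], [37, 36, 36], [27, 27, 27], [27, 27, 27], [28, 29, 29], [126, 127, 127], [220, 220, 222]] [31.  5.  7.  6.  5.  5.  5. 12. 32.]
[[215, 215, 217], [46, 46, 46], [31, 30, 30], [28, 28, 28], [30, 30, 30], [44, 43, 44], [193, 193, 195], [212, 211, 214], [214, 213, 215]] [32.  6.  4.  6.  5. nan 32. 30. 30.]
```

View pics/w3a.png

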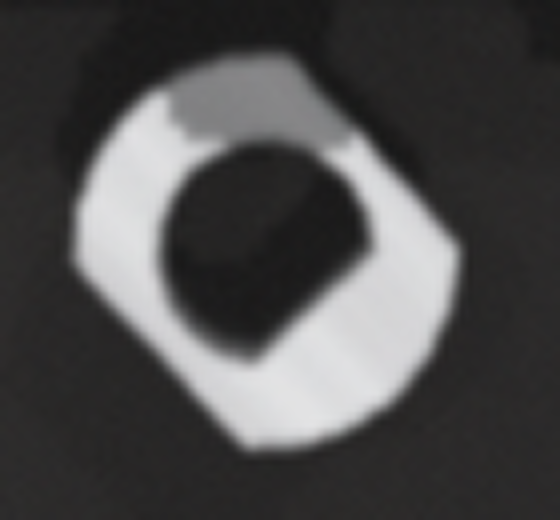

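View pics/w3b.png

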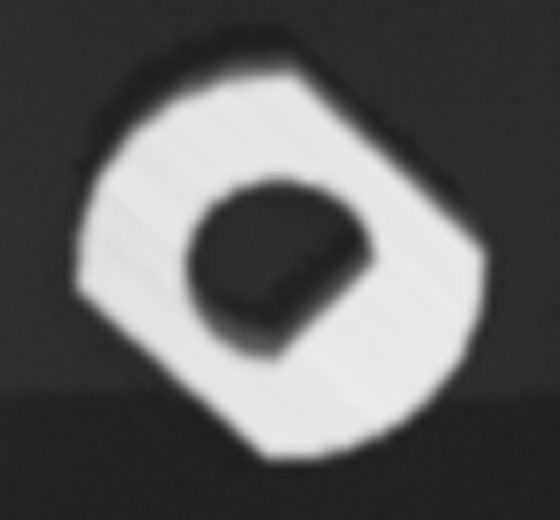

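```bash
cat >> h.py <<'E'
def ringfit(p,c,box,z,th,S=6):
    """box u0,v0,u1,v1; returns outer/inner contours on plane z"""
    u0,v0,u1,v1=box
    g=cv2.cvtColor(p,cv2.COLOR_RGB2GRAY)[v0:v1,u0:u1]
    G=cv2.resize(g,None,fx=S,fy=S,interpolation=cv2.INTER_CUBIC)
    m=(G>th).astype(np.uint8)
    cs,h=cv2.findContours(m,cv2.RETR_CCOMP,cv2.CHAIN_APPROX_NONE)
    i=max([k for k in range(len(cs)) if h[0][k][3]<0],key=lambda k:cv2.contourArea(cs[k]))
    ins=[k for k in range(len(cs)) if h[0][k][3]==i]
    j=max(ins,key=lambda k:cv2.contourArea(cs[k]))
    f=lambda k: ray((cs[k][:,0]+0.5)/S-0.5+[u0,v0],z,c)[:,:2]
    return f(i),f(j)
from scipy.optimize import least_squares
def dfit(P,r,f,rf=True,free=False):
    """fit circle of radius r w/ flats: points classified. P Nx2 -> centre, angle of flat normal. D-bore: single flat at distance f."""
    best=None
    c0=P.mean(0)
    for a0 in np.arange(0,2*np.pi,0.3):
        def res(x):
            q=P-x[:2]; n=np.array([np.cos(x[2]),np.sin(x[2])])
            rc=np.hypot(*q.T)-x[3]; fl=q@n-x[3]*f/r
            return np.maximum(rc,fl)      # boundary of intersection
        s=least_squares(res,[*c0,a0,r],loss='soft_l1',f_scale=0.5)
        if best is None or s.cost<best.cost: best=s
    return best.x,np.sqrt(np.mean(best.fun**2))
def d2fit(P,r,f):
    best=None; c0=P.mean(0)
    for a0 in np.arange(0,np.pi,0.3):
        def res(x):
            q=P-x[:2]; n=np.array([np.cos(x[2]),np.sin(x[2])])
            return np.maximum(np.hypot(*q.T)-x[3],np.abs(q@n)-x[3]*f/r)
        s=least_squares(res,[*c0,a0,r],loss='soft_l1',f_scale=0.5)
        if best is None or s.cost<best.cost: best=s
    return best.x,np.sqrt(np.mean(best.fun**2))
E
python3 -c "
from h import *
p,d,c=load('w3')
for nm,box,z,th,r,f in (('spacer',(220,80,290,145),31,85,25,18.9),('washer',(220,170,290,237),17,130,30,22.65)):
    o,i=ringfit(p,c,box,z,th)
    print(nm,'outer',d2fit(o,r,f),'rect',cv2.minAreaRect(o.astype(np.float32)))
    print(nm,'bore',dfit(i,14.5,9.5))
"
```

```text
spacer outer (array([444.19436363, 308.00520765,   2.3035025 ,  25.49354651]), np.float64(0.26797930117528945)) rect ((444.05841064453125, 308.0999755859375), (51.346168518066406, 39.591941833496094), 41.205963134765625)
spacer bore (array([443.25469543, 308.05439917,   0.70502896,  13.53943484]), np.float64(0.18821064750248165))
washer outer (array([551.03316415, 306.36039141,   2.34235066,  30.3426944 ]), np.float64(0.23123754662842458)) rect ((551.0164184570312, 306.3184509277344), (60.72164535522461, 46.78633499145508), 44.08098602294922)
washer bore (array([550.86653829, 306.17119326,   0.77065907,  13.90909063]), np.float64(0.12164707919616079))
```

The near part, at world (444.2, 308.0), is the spacer: its top is at 31 mm and its yaw about 0.73. The other part, at (551.0, 306.3), is the washer: its top is at 17 mm and its yaw about 0.77. Next I'll turn the tool to the spacer.

```bash
python3 -c "
from h import *
go(444,308,100,3.871)"
```

```text
t 5.22 pos [506.4 307.3 211.5] rot [-3.1394e+00 -4.0000e-04  3.1057e+00] F [-0.4  0.5 -0.4] op 0.514 j [ 0.43  0.45  1.64 -0.    1.05 -1.1 ]
shift frac [ 0.0779 -0.0016  0.1395] rot frac [-0.0012 -0.0008 -0.4872]
shift frac in final frame [0.0575 0.0526 0.1394]
```

arm_command(steps=[{"dx": 0.039,"dy": 0,"dz": 0.0,"rx": 0,"ry": 0,"rz": -0.1,"claw": -0.3},{"dx": 0.038,"dy": 0.005,"dz": 0.0,"rx": 0,"ry": 0,"rz": -0.1,"claw": -0.3},{"dx": 0,"dy": 0,"dz": 0.04,"rx": 0,"ry": 0,"rz": -0.1,"claw": -0.3},{"dx": 0,"dy": 0,"dz": 0.05,"rx": 0,"ry": 0,"rz": -0.1,"claw": -0.3},{"dx": 0,"dy": 0,"dz": 0.05,"rx": 0,"ry": 0,"rz": -0.087,"claw": -0.3},{"dx": 0,"dy": 0,"dz": 0,"rx": 0,"ry": 0,"rz": 0,"claw": -0.3}])

```text
t: 5.98
eef_pos: [439.4, 303.4, 90.6]
tcp_rot: [3.14, -0.013, -2.393]
ft_force: [-0.0, 0.3, -0.1]
opening: 0.654
```

```bash
python3 -c "
from h import *
go(444,308,60,3.871)"
```

```text
t 5.97 pos [439.4 303.4  90.6] rot [ 3.1403 -0.013  -2.3927] F [-0.   0.3 -0.1] op 0.654 j [ 0.48  0.53  1.9  -0.    0.72 -1.84]
shift frac [-0.0086  0.0002  0.0382] rot frac [ 0.0007 -0.0083  0.0124]
shift frac in final frame [-0.0081  0.0005  0.0383]
```

arm_command(steps=[{"dx": -0.008,"dy": 0,"dz": 0.02,"rx": 0,"ry": -0.008,"rz": 0.012,"claw": -0.3},{"dx": 0,"dy": 0,"dz": 0.018,"rx": 0,"ry": 0,"rz": 0,"claw": -0.3},{"dx": 0,"dy": 0,"dz": 0,"rx": 0,"ry": 0,"rz": 0,"claw": -0.3}])

```text
t: 6.35
eef_pos: [444.7, 307.2, 61.1]
tcp_rot: [3.141, -0.0, -2.42]
ft_force: [0.5, 0.0, 0.5]
opening: 0.65
```

```bash
python3 -c "
from h import *
go(444,308,9,3.871)"
```

```text
t 6.35 pos [444.7 307.2  61.1] rot [ 3.1407e+00 -1.0000e-04 -2.4204e+00] F [0.5 0.  0.5] op 0.65 j [ 0.48  0.58  1.91  0.    0.65 -1.81]
shift frac [-0.      0.0012  0.0652] rot frac [ 0.0006 -0.0001 -0.0052]
shift frac in final frame [-0.0001  0.0013  0.0652]
```

arm_command(steps=[{"dx": 0,"dy": 0.001,"dz": 0.035,"rx": 0,"ry": 0,"rz": -0.005,"claw": -0.3},{"dx": 0,"dy": 0,"dz": 0.028,"rx": 0,"ry": 0,"rz": 0,"claw": -0.3},{"dx": 0,"dy": 0,"dz": 0,"rx": 0,"ry": 0,"rz": 0,"claw": -0.3}])

```text
t: 6.72
eef_pos: [445.5, 308.3, 12.7]
tcp_rot: [-3.141, 0.003, -2.415]
ft_force: [-0.2, -0.2, 0.0]
opening: 0.651
```

```bash
python3 -c "
from h import *
go(444,308,9,3.871)"
```

```text
t 6.72 pos [445.5 308.3  12.7] rot [-3.1415  0.0034 -2.4147] F [-0.2 -0.2  0. ] op 0.651 j [ 0.48  0.66  1.94  0.    0.54 -1.82]
shift frac [0.0016 0.0009 0.0046] rot frac [-0.0001  0.0022 -0.0016]
shift frac in final frame [0.0016 0.0009 0.0046]
```

arm_command(steps=[{"dx": 0.0016,"dy": 0.001,"dz": 0.0045,"rx": 0,"ry": 0.002,"rz": -0.0016,"claw": -0.3},{"dx": 0,"dy": 0,"dz": 0,"rx": 0,"ry": 0,"rz": 0,"claw": 1},{"dx": 0,"dy": 0,"dz": 0,"rx": 0,"ry": 0,"rz": 0,"claw": 1},{"dx": 0,"dy": 0,"dz": 0,"rx": 0,"ry": 0,"rz": 0,"claw": 1},{"dx": 0,"dy": 0,"dz": 0,"rx": 0,"ry": 0,"rz": 0,"claw": 1}])

```text
t: 7.35
eef_pos: [445.0, 308.6, 12.2]
tcp_rot: [-3.14, 0.004, -2.413]
ft_force: [0.7, -0.1, -1.5]
opening: 0.397
```

```bash
python3 -c "
from h import *
go(444,308,150,3.871)"
```

```text
t 7.35 pos [445.  308.6  12.2] rot [-3.1405  0.0039 -2.4127] F [ 0.7 -0.1 -1.5] op 0.397 j [ 0.48  0.66  1.94 -0.    0.54 -1.81]
shift frac [ 0.0008  0.     -0.1723] rot frac [-0.0007  0.0025 -0.0003]
shift frac in final frame [ 0.0015  0.0002 -0.1723]
```

arm_command(steps=[{"dx": 0,"dy": 0,"dz": -0.03,"rx": 0,"ry": 0,"rz": 0,"claw": 1},{"dx": 0,"dy": 0,"dz": -0.07,"rx": 0,"ry": 0,"rz": 0,"claw": 1},{"dx": 0,"dy": 0,"dz": -0.07,"rx": 0,"ry": 0,"rz": 0,"claw": 1},{"dx": 0,"dy": 0,"dz": -0.07,"rx": 0,"ry": 0,"rz": 0,"claw": 1}])

```text
t: 7.85
eef_pos: [442.7, 307.3, 205.2]
tcp_rot: [3.14, -0.006, -2.413]
ft_force: [1.0, 0.2, -1.6]
opening: 0.394
```

```bash
cat >> h.py <<'E'
def plan(x,y,z,yaw,n,nrot=None):
    s=env.state(); p=s['eef_pos']; psi=s['tcp_rot'][2]; 
    dpsi=(yaw-psi+np.pi)%(2*np.pi)-np.pi; nrot=nrot or n
    w=(np.array([x,y,z])-p)/n; 
    print('t',round(s['t'],2),'pos',np.round(p,1),'rot',np.round(s['tcp_rot'],4),'op',round(s['opening'],3),'j',np.round(s['joints'],2))
    for k in range(n):
        a=psi+dpsi*min(k,nrot)/nrot
        tx=np.array([np.cos(a),np.sin(a),0]);ty=np.array([np.sin(a),-np.cos(a),0])
        print(round(w@tx/800,3),round(w@ty/800,3),round(-w[2]/800,3),'rz',round(-dpsi/nrot/(np.pi/2),3) if k<nrot else 0)
E
python3 -c "
from h import *
plan(550,-337,205,2.19,13,12)"
```

```text
t 7.85 pos [442.7 307.3 205.2] rot [ 3.1402 -0.0059 -2.4129] op 0.394 j [ 0.48  0.38  1.78 -0.    0.99 -1.82]
0.034 -0.053 0.0 rz 0.089
0.026 -0.057 0.0 rz 0.089
0.018 -0.06 0.0 rz 0.089
0.009 -0.062 0.0 rz 0.089
0.0 -0.063 0.0 rz 0.089
-0.009 -0.062 0.0 rz 0.089
-0.017 -0.06 0.0 rz 0.089
-0.025 -0.057 0.0 rz 0.089
-0.033 -0.053 0.0 rz 0.089
-0.04 -0.048 0.0 rz 0.089
-0.047 -0.042 0.0 rz 0.089
-0.052 -0.035 0.0 rz 0.089
-0.056 -0.028 0.0 rz 0
```

arm_command(steps=[{"dx": 0.034,"dy": -0.053,"dz": 0,"rx": 0,"ry": -0.003,"rz": 0.089,"claw": 1},{"dx": 0.026,"dy": -0.057,"dz": 0,"rx": 0,"ry": 0,"rz": 0.089,"claw": 1},{"dx": 0.018,"dy": -0.06,"dz": 0,"rx": 0,"ry": 0,"rz": 0.089,"claw": 1},{"dx": 0.009,"dy": -0.062,"dz": 0,"rx": 0,"ry": 0,"rz": 0.089,"claw": 1},{"dx": 0,"dy": -0.063,"dz": 0,"rx": 0,"ry": 0,"rz": 0.089,"claw": 1},{"dx": -0.009,"dy": -0.062,"dz": 0,"rx": 0,"ry": 0,"rz": 0.089,"claw": 1}])

```text
t: 8.6
eef_pos: [490.7, 4.5, 209.6]
tcp_rot: [3.137, 0.006, 3.011]
ft_force: [1.6, 1.0, -1.8]
opening: 0.395
```

```bash
python3 -c "
from h import *
plan(550,-337,205,2.19,8,6)"
```

```text
t 8.6 pos [490.7   4.5 209.6] rot [3.1372 0.0065 3.0115] op 0.395 j [-0.13  0.3   1.89  0.01  0.94 -1.57]
-0.016 -0.052 0.001 rz 0.087
-0.023 -0.049 0.001 rz 0.087
-0.029 -0.045 0.001 rz 0.087
-0.035 -0.041 0.001 rz 0.087
-0.041 -0.036 0.001 rz 0.087
-0.045 -0.03 0.001 rz 0.087
-0.049 -0.023 0.001 rz 0
-0.049 -0.023 0.001 rz 0
```

arm_command(steps=[{"dx": -0.016,"dy": -0.052,"dz": 0,"rx": 0.003,"ry": 0.004,"rz": 0.087,"claw": 1},{"dx": -0.023,"dy": -0.049,"dz": 0,"rx": 0,"ry": 0,"rz": 0.087,"claw": 1},{"dx": -0.029,"dy": -0.045,"dz": 0,"rx": 0,"ry": 0,"rz": 0.087,"claw": 1},{"dx": -0.035,"dy": -0.041,"dz": 0,"rx": 0,"ry": 0,"rz": 0.087,"claw": 1},{"dx": -0.041,"dy": -0.036,"dz": 0,"rx": 0,"ry": 0,"rz": 0.087,"claw": 1},{"dx": -0.045,"dy": -0.03,"dz": 0,"rx": 0,"ry": 0,"rz": 0.087,"claw": 1},{"dx": -0.049,"dy": -0.023,"dz": 0,"rx": 0,"ry": 0,"rz": 0,"claw": 1},{"dx": -0.02,"dy": -0.01,"dz": 0,"rx": 0,"ry": 0,"rz": 0,"claw": 1},{"dx": 0,"dy": 0,"dz": 0,"rx": 0,"ry": 0,"rz": 0,"claw": 1}])

```text
t: 9.72
eef_pos: [538.6, -325.5, 207.3]
tcp_rot: [-3.14, -0.004, 2.157]
ft_force: [0.2, 0.8, -2.1]
opening: 0.392
```

```bash
python3 -c "
from h import *
go(550,-337,205,2.19)
shot('wrist','w4')"
```

```text
t 9.72 pos [ 538.6 -325.5  207.3] rot [-3.1397 -0.0045  2.1569] F [ 0.2  0.8 -2.1] op 0.392 j [-0.65  0.51  1.55 -0.    1.09 -1.23]
shift frac [-0.0199  0.0039  0.0027] rot frac [-0.0012 -0.0029 -0.0211]
shift frac in final frame [-0.02    0.0033  0.0028]
```

View pics/w4.png

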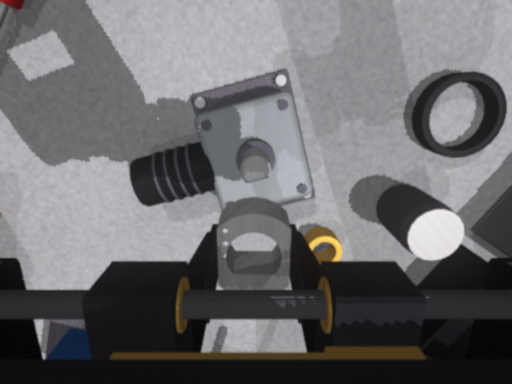

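```bash
python3 -c "
from h import *
p,d,c=load('w4'); Q=cloud(d,c)
a=cv2.resize(p[130:195,220:295],None,fx=9,fy=9,interpolation=cv2.INTER_CUBIC); a=cv2.convertScaleAbs(a,alpha=1.6); cv2.imwrite('pics/w4a.png',a[:,:,::-1])
print(np.round(Q[150:186:3,255]))
"
```

```text
[[ 521. -298.   90.]
 [ 521. -298.  104.]
 [ 521. -298.  115.]
 [ 522. -300.  118.]
 [ 524. -302.  118.]
 [ 525. -304.  119.]
 [ 526. -306.  118.]
 [ 528. -308.  118.]
 [ 529. -310.  118.]
 [ 531. -312.  118.]
 [ 532. -315.  117.]
 [ 543. -331.   58.]]
```

View pics/w4a.png

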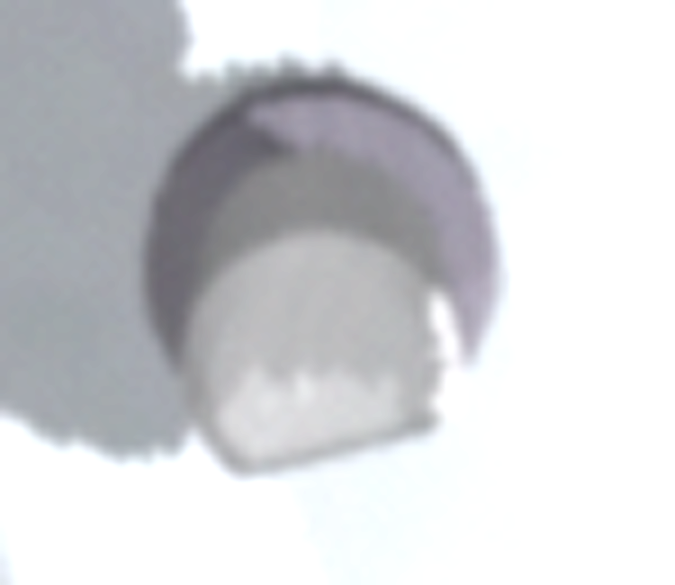

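```bash
cat > m4.py <<'E'
from h import *
p,d,c=load('w4')
U=lambda L:np.array(L,float)/9+[220-0.5+1/18,130-0.5+1/18]
def circ(P):
    A=np.c_[2*P,np.ones(len(P))]; b=(P**2).sum(1); x=np.linalg.lstsq(A,b,rcond=None)[0]; return x[:2],np.sqrt(x[2]+x[0]**2+x[1]**2)
sh=U([(148,255),(170,185),(210,125),(260,102),(330,95),(400,112),(450,155),(483,205),(495,260),(485,330)])
print('shoulder',circ(ray(sh,70,c)[:,:2]))
tip=U([(200,320),(222,275),(260,245),(320,230),(380,245),(415,275)])
print('tip arc',circ(ray(tip,118,c)[:,:2]))
for z,L in ((118,[(245,460),(420,422)]),(115,[(240,473),(436,430)])):
    a=ray(U(L),z,c)[:,:2]; dd=a[1]-a[0]; n=np.array([dd[1],-dd[0]])/np.hypot(*dd); print('flat',a,np.arctan2(n[1],n[0]),np.arctan2(-n[1],-n[0]))
E
python3 m4.py
python3 - <<'E'
from h import *
p,d,c=load('w4')
g=cv2.cvtColor(p,cv2.COLOR_RGB2GRAY)
ls=cv2.createLineSegmentDetector().detect(g)[0][:,0]
for l in ls:
    L=np.hypot(l[2]-l[0],l[3]-l[1])
    if L>25 and 180<l[0]<330 and 60<l[1]<215:
        for z in (58,):
            a=ray([l[:2],l[2:]],z,c); print(np.round(l),round(L),'yaw deg',np.round(np.degrees(np.arctan2(a[1,1]-a[0,1],a[1,0]-a[0,0])),2))
E
```

```text
shoulder (array([ 528.16638345, -308.06277747]), np.float64(18.620960726291532))
tip arc (array([ 526.75823559, -306.37405748]), np.float64(11.17769743610796))
flat [[ 526.77414745 -318.65189627]
 [ 538.12917452 -306.77051944]] -0.7627500909127961 2.378842562676997
flat [[ 527.46967893 -320.68423143]
 [ 540.3200415  -307.17112569]] -0.7602647626402993 2.381327890949494
[256.  86. 282.  86.] 26 yaw deg 33.07
[212. 167. 217. 192.] 26 yaw deg -46.15
[217.  86. 283.  68.] 69 yaw deg 48.43
[294. 100. 316. 197.] 100 yaw deg -41.64
[312. 197. 290.  96.] 103 yaw deg 138.04
[199. 140. 212. 166.] 29 yaw deg -32.62
[287.  68. 294.  99.] 32 yaw deg -40.76
[284.  92. 233. 106.] 53 yaw deg -131.98
[312. 198. 282. 205.] 31 yaw deg -133.3
[276. 201. 302. 196.] 26 yaw deg 45.61
[188. 194. 176. 163.] 32 yaw deg 140.69
[199. 191. 189. 164.] 29 yaw deg 141.95
[212.  99. 255.  87.] 45 yaw deg 47.97
[235. 104. 196. 115.] 40 yaw deg -131.39
[183. 148. 189. 180.] 32 yaw deg -47.93
[301.  90. 293.  62.] 29 yaw deg 143.1
[329. 183. 321. 155.] 30 yaw deg 141.78
[315. 137. 308. 109.] 29 yaw deg 141.7
```

The flat faces the bottom of the picture, with its centre near (255,180). The seat yaw is about -0.74 and the axis about (527.5,-307.3). I'll align the tool, come closer and measure again.

arm_command(steps=[{"dx": -0.018,"dy": 0,"dz": 0.02,"rx": 0,"ry": -0.003,"rz": -0.08,"claw": 1},{"dx": -0.018,"dy": 0,"dz": 0.025,"rx": 0,"ry": 0,"rz": -0.075,"claw": 1},{"dx": 0,"dy": 0,"dz": 0.02,"rx": 0,"ry": 0,"rz": 0,"claw": 1},{"dx": 0,"dy": 0,"dz": 0,"rx": 0,"ry": 0,"rz": 0,"claw": 1}])

```text
t: 10.28
eef_pos: [556.2, -342.0, 154.8]
tcp_rot: [-3.141, -0.001, 2.409]
ft_force: [0.1, 0.1, -0.9]
opening: 0.396
```

```bash
python3 -c "
from h import *
go(560,-338,150,2.4)
p,d,c=shot('wrist','w5')
q=proj([527.5,-307.3,118],c)[0]; print(q)
u,v=int(q[0])-45,int(q[1])-45
print(u,v)
a=cv2.resize(p[v:v+75,u:u+85],None,fx=8,fy=8,interpolation=cv2.INTER_CUBIC); a=cv2.convertScaleAbs(a,alpha=1.5); cv2.imwrite('pics/w5a.png',a[:,:,::-1])
"
```

```text
t 10.28 pos [ 556.2 -342.   154.8] rot [-3.1406e+00 -1.3000e-03  2.4090e+00] F [ 0.1  0.1 -0.9] op 0.396 j [-0.65  0.59  1.55 -0.    1.   -1.49]
shift frac [-0.0002  0.007   0.006 ] rot frac [-0.0007 -0.0008  0.0057]
shift frac in final frame [-0.0001  0.007   0.006 ]
[264.33494821 153.84357366]
219 108
```

View pics/w5.png

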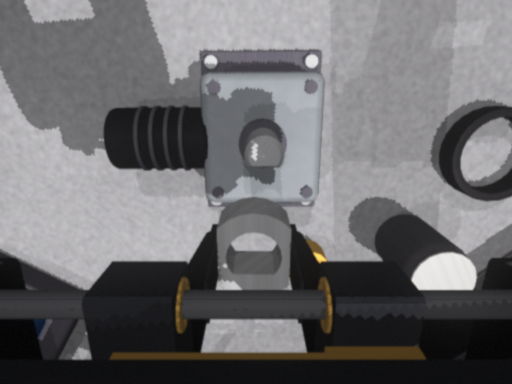

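View pics/w5a.png

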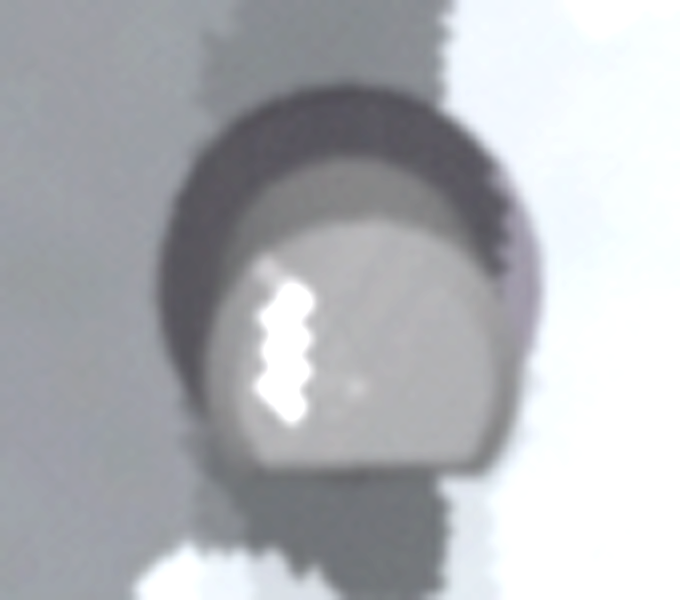

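```bash
cat > m5.py <<'E'
from h import *
from m4 import circ
p,d,c=load('w5')
U=lambda L:np.array(L,float)/8+[219-0.5+1/16,108-0.5+1/16]
tip=U([(209,370),(220,315),(245,272),(290,238),(350,222),(410,232),(455,260),(485,310),(497,360)])
print('tip',circ(ray(tip,118,c)[:,:2]))
t,f=ray(U([(353,222),(365,465)]),118,c)[:,:2]; print('top-flat dist',np.hypot(*(t-f)), 'by 8mm from flat:',f+ (t-f)/np.hypot(*(t-f))*8)
a=ray(U([(262,466),(475,464)]),118,c)[:,:2]; dd=a[1]-a[0]; print('flat yaw',np.arctan2(-dd[0],dd[1]))
sh=U([(161,275),(170,220),(195,170),(240,120),(290,98),(350,92),(420,105),(480,150),(520,205),(540,270),(538,320)])
print('sh',circ(ray(sh,70,c)[:,:2]))
E
python3 m5.py | tail -5
python3 - <<'E'
from h import *
p,d,c=load('w5')
g=cv2.cvtColor(p,cv2.COLOR_RGB2GRAY)
ls=cv2.createLineSegmentDetector().detect(g)[0][:,0]
for l in ls:
    L=np.hypot(l[2]-l[0],l[3]-l[1])
    if L>45 and 180<l[0]<330 and 40<l[1]<215:
        a=ray([l[:2],l[2:]],58,c); print(np.round(l),round(L),'yaw deg',np.round(np.degrees(np.arctan2(a[1,1]-a[0,1],a[1,0]-a[0,0])),2))
# spacer as held: top face at tool z 
s=env.state(); print(s['eef_pos'],s['tcp_rot'])
a=cv2.resize(p[190:290,205:305],None,fx=6,fy=6,interpolation=cv2.INTER_CUBIC); a=cv2.convertScaleAbs(a,alpha=1.5); cv2.imwrite('pics/w5b.png',a[:,:,::-1])
E
```

```text
[ 540.3200415  -307.17112569]] -0.7602647626402993 2.381327890949494
tip (array([ 526.56253267, -307.82860021]), np.float64(11.528861398176176))
top-flat dist 19.681280823652457 by 8mm from flat: [ 527.03273194 -307.52836242]
flat yaw -0.7224375522617776
sh (array([ 527.84801822, -308.03382826]), np.float64(18.65815307546975))
[319.  73. 206.  73.] 114 yaw deg -131.96
[325.  81. 319. 179.] 99 yaw deg -41.55
[314. 191. 321.  79.] 111 yaw deg 137.83
[ 556.50498384 -342.3202896   155.65858251] [-3.14069706e+00  5.58047932e-05  2.40925512e+00]
```

View pics/w5b.png

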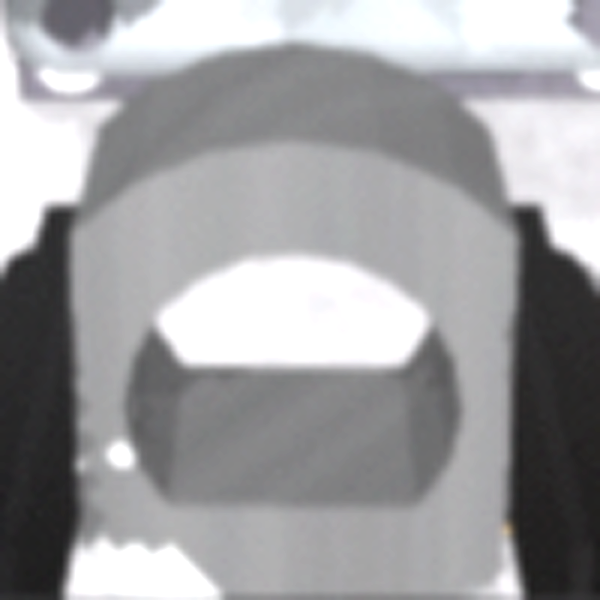

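The picture shows the held spacer clearly, with its flat at the image bottom as it should be. I can measure bore and shaft in this same image.

```bash
cat > m6.py <<'E'
from h import *
p,d,c=load('w5'); print('cam',c['xyz'],c['attitude'])
tcp=np.array([556.35,-342.15,155.2]); 
Q=cloud(d,c); print('top z depth',np.round([Q[v,u,2] for u,v in ((240,220),(255,222),(270,220),(222,240),(288,240),(255,278))],1))
W=lambda L:np.array(L,float)/6+[205-0.5+1/12,190-0.5+1/12]
bore=W([(157,322),(190,290),(240,262),(295,255),(350,262),(400,288),(432,322),(455,360),(461,405),(452,450),(420,503),(360,504),(290,504),(220,504),(165,503),(138,450),(128,405),(135,360)])
for z in (174,176,172):
    P=ray(bore,z,c)[:,:2]; x,e=dfit(P,14.5,9.5); print(z,x,e)
    tx=np.array([np.cos(2.409),np.sin(2.409)]);ty=np.array([tx[1],-tx[0]])
    r=x[:2]-tcp[:2]; print('  bore in tool',r@tx,r@ty)
E
python3 m6.py
```

```text
cam [ 493.66446766 -285.73203354  325.05945967] [-0.30025596  0.00207982  0.83827664]
top z depth [174.9 174.2 173.2 173.5 174.1 173.9]
174 [ 555.49493226 -341.58029175   -0.73139174   14.41191756] 0.11487355600696551
  bore in tool 1.0167145971065894 -0.148323189755009
176 [ 554.67632664 -340.84097887   -0.73139378   14.22116654] 0.11334951048737048
  bore in tool 2.1197531512894408 -0.14616917334899343
172 [ 556.31353734 -342.3196013     5.55179562   14.6026668 ] 0.11639776805601393
  bore in tool -0.08632133976609176 -0.1504750930483832
```

```bash
python3 -c "
from h import *
go(527.9,-308.5,143,2.406)"
```

```text
t 10.32 pos [ 556.5 -342.3  155.7] rot [-3.1407e+00  1.0000e-04  2.4093e+00] F [-0.5 -0.1 -1.5] op 0.397 j [-0.65  0.59  1.55 -0.    1.   -1.49]
shift frac [0.0549 0.0075 0.0158] rot frac [-0.0006  0.      0.0021]
shift frac in final frame [0.0549 0.0074 0.0158]
```

arm_command(steps=[{"dx": 0.028,"dy": 0.004,"dz": 0.008,"rx": 0,"ry": 0,"rz": 0.002,"claw": 1},{"dx": 0.027,"dy": 0.0035,"dz": 0.008,"rx": 0,"ry": 0,"rz": 0,"claw": 1},{"dx": 0,"dy": 0,"dz": 0,"rx": 0,"ry": 0,"rz": 0,"claw": 1},{"dx": 0,"dy": 0,"dz": 0,"rx": 0,"ry": 0,"rz": 0,"claw": 1}])

```text
t: 10.82
eef_pos: [528.2, -306.9, 146.5]
tcp_rot: [-3.141, 0.005, 2.402]
ft_force: [-0.8, 0.6, -0.7]
opening: 0.394
```

```bash
python3 -c "
from h import *
go(527.9,-308.5,130,2.406)"
```

```text
t 10.82 pos [ 528.2 -306.9  146.5] rot [-3.1413  0.0054  2.4019] F [-0.8  0.6 -0.7] op 0.394 j [-0.63  0.54  1.67 -0.    0.92 -1.46]
shift frac [-0.001  -0.0018  0.0206] rot frac [-0.0002  0.0035 -0.0026]
shift frac in final frame [-0.0011 -0.0018  0.0206]
```

arm_command(steps=[{"dx": -0.001,"dy": -0.0018,"dz": 0.01,"rx": 0,"ry": 0.0035,"rz": -0.0026,"claw": 1},{"dx": 0,"dy": 0,"dz": 0.01,"rx": 0,"ry": 0,"rz": 0,"claw": 1},{"dx": 0,"dy": 0,"dz": 0,"rx": 0,"ry": 0,"rz": 0,"claw": 1}])

```text
t: 11.2
eef_pos: [528.7, -309.7, 129.6]
tcp_rot: [-3.141, 0.001, 2.405]
ft_force: [-0.7, -0.3, -1.6]
opening: 0.399
```

```bash
python3 -c "
from h import *
go(527.9,-308.5,130,2.406)
p,d,c=shot('wrist','w6')
a=cv2.resize(p[190:290,205:305],None,fx=6,fy=6,interpolation=cv2.INTER_CUBIC); a=cv2.convertScaleAbs(a,alpha=1.5); cv2.imwrite('pics/w6b.png',a[:,:,::-1])
"
```

```text
t 11.2 pos [ 528.7 -309.7  129.6] rot [-3.1414e+00  6.0000e-04  2.4052e+00] F [-0.7 -0.3 -1.6] op 0.399 j [-0.64  0.57  1.68 -0.    0.9  -1.47]
shift frac [ 0.0017  0.0005 -0.0005] rot frac [-0.0001  0.0004 -0.0005]
shift frac in final frame [ 0.0017  0.0005 -0.0005]
```

View pics/w6b.png

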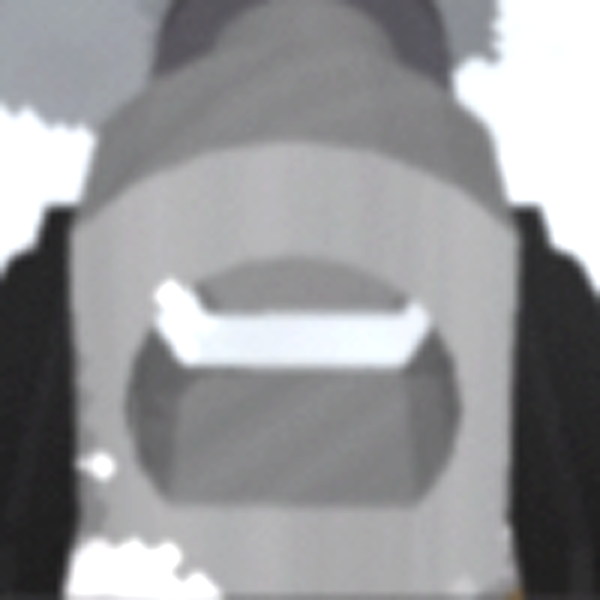

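```bash
python3 -c "
from h import *
p,d,c=load('w6')
W=lambda L:np.array(L,float)/6+[205-0.5+1/12,190-0.5+1/12]
tx=np.array([np.cos(2.405),np.sin(2.405)]);ty=np.array([tx[1],-tx[0]])
T=np.array([528.7,-309.7])
for nm,L,z in (('shaft flat',[(208,312),(408,312)],118),('bore flat',[(186,366),(404,366)],122.4),('boretop',[(165,503),(420,503)],148.4)):
    P=ray(W(L),z,c)[:,:2]-T; print(nm,np.round(P@tx,2),np.round(P@ty,2))
"
```

```text
shaft flat [-5.24 -5.22] [-9.03 11.46]
bore flat [-9.07 -9.05] [-11.11  10.88]
boretop [-8.78 -8.76] [-11.57  10.91]
```

arm_command(steps=[{"dx": 0.0022,"dy": 0.0013,"dz": 0.002,"rx": 0,"ry": 0,"rz": 0,"claw": 1},{"dx": 0,"dy": 0,"dz": 0,"rx": 0,"ry": 0,"rz": 0,"claw": 1}])

```text
t: 11.5
eef_pos: [528.2, -307.8, 128.3]
tcp_rot: [-3.141, 0.001, 2.405]
ft_force: [0.7, -0.6, -1.5]
opening: 0.398
```

```bash
python3 -c "
from h import *
go(527.9,-308.5,130,2.406)
p,d,c=shot('wrist','w7')
a=cv2.resize(p[190:290,205:305],None,fx=6,fy=6,interpolation=cv2.INTER_CUBIC); a=cv2.convertScaleAbs(a,alpha=1.5); cv2.imwrite('pics/w7b.png',a[:,:,::-1])
"
```

```text
t 11.5 pos [ 528.2 -307.8  128.3] rot [-3.1414e+00  1.2000e-03  2.4051e+00] F [ 0.7 -0.6 -1.5] op 0.398 j [-0.64  0.57  1.68 -0.    0.89 -1.47]
shift frac [-0.0003 -0.0009 -0.0022] rot frac [-0.0001  0.0007 -0.0006]
shift frac in final frame [-0.0003 -0.0009 -0.0022]
```

View pics/w7b.png

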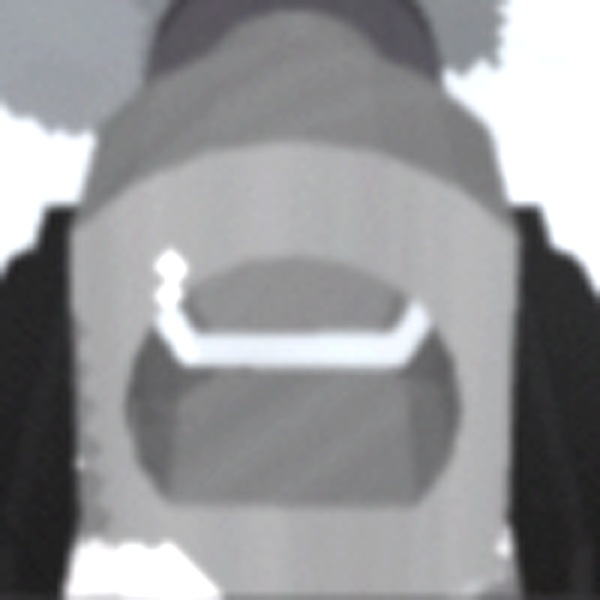

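Bore and shaft are now centred on each other, with an even gap at the flat and both sides. Now down.

arm_command(steps=[{"dx": 0,"dy": 0,"dz": 0.008,"rx": 0,"ry": 0.0007,"rz": 0,"claw": 1},{"dx": 0,"dy": 0,"dz": 0.006,"rx": 0,"ry": 0,"rz": 0,"claw": 1},{"dx": 0,"dy": 0,"dz": 0,"rx": 0,"ry": 0,"rz": 0,"claw": 1}])

```text
t: 11.92
eef_pos: [528.3, -307.9, 116.4]
tcp_rot: [-3.141, 0.0, 2.405]
ft_force: [0.1, 0.6, -1.7]
opening: 0.396
```

```bash
python3 -c "
from h import *
go(528.2,-307.8,100,2.405)
p,d,c=shot('wrist','w8')
a=cv2.resize(p[190:290,205:305],None,fx=6,fy=6,interpolation=cv2.INTER_CUBIC); a=cv2.convertScaleAbs(a,alpha=1.5); cv2.imwrite('pics/w8b.png',a[:,:,::-1])
"
```

```text
t 11.93 pos [ 528.3 -307.9  116.4] rot [-3.1415e+00  4.0000e-04  2.4051e+00] F [ 0.1  0.6 -1.7] op 0.396 j [-0.64  0.58  1.69 -0.    0.87 -1.47]
shift frac [ 0.0002 -0.      0.0205] rot frac [-0.0001  0.0002  0.0001]
shift frac in final frame [ 0.0002 -0.      0.0205]
```

View pics/w8b.png

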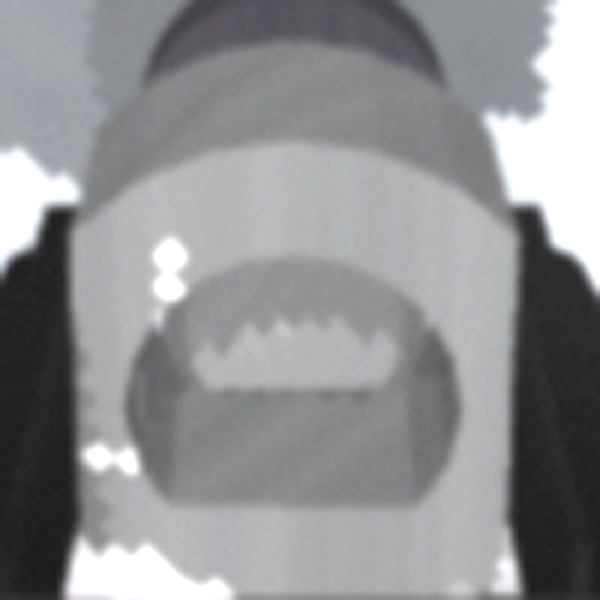

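arm_command(steps=[{"dx": 0,"dy": 0,"dz": 0.01,"rx": 0,"ry": 0,"rz": 0,"claw": 1},{"dx": 0,"dy": 0,"dz": 0.01,"rx": 0,"ry": 0,"rz": 0,"claw": 1},{"dx": 0,"dy": 0,"dz": 0.006,"rx": 0,"ry": 0,"rz": 0,"claw": 1}])

```text
t: 12.35
eef_pos: [528.5, -308.0, 94.7]
tcp_rot: [-3.142, 0.001, 2.405]
ft_force: [-0.9, 0.7, -2.4]
opening: 0.399
```

```bash
python3 -c "
from h import *
go(528.2,-307.8,77.2,2.405)"
```

```text
t 12.35 pos [ 528.5 -308.    94.7] rot [-3.1416e+00  1.1000e-03  2.4051e+00] F [-0.9  0.7 -2.4] op 0.399 j [-0.64  0.61  1.71 -0.    0.82 -1.47]
shift frac [ 0.0005 -0.      0.0219] rot frac [-0.      0.0007  0.0001]
shift frac in final frame [ 0.0004 -0.      0.0219]
```

arm_command(steps=[{"dx": 0.0003,"dy": 0,"dz": 0.008,"rx": 0,"ry": 0.0007,"rz": 0,"claw": 1},{"dx": 0,"dy": 0,"dz": 0.006,"rx": 0,"ry": 0,"rz": 0,"claw": 1},{"dx": 0,"dy": 0,"dz": 0.003,"rx": 0,"ry": 0,"rz": 0,"claw": 1},{"dx": 0,"dy": 0,"dz": 0.002,"rx": 0,"ry": 0,"rz": 0,"claw": 1}])

```text
t: 12.85
eef_pos: [528.2, -307.8, 78.0]
tcp_rot: [-3.142, -0.001, 2.405]
ft_force: [-0.1, 0.0, -1.7]
opening: 0.389
```

arm_command(steps=[{"dx": 0,"dy": 0,"dz": 0.003,"rx": 0,"ry": 0,"rz": 0,"claw": 1}])

```text
t: 12.98
eef_pos: [528.3, -307.9, 76.9]
tcp_rot: [-3.141, 0.0, 2.405]
ft_force: [-7.9, 5.6, 31.9]
opening: 0.392
```

arm_command(steps=[{"dx": 0,"dy": 0,"dz": 0.003,"rx": 0,"ry": 0,"rz": 0,"claw": 1}])

```text
t: 13.1
eef_pos: [528.4, -307.9, 76.9]
tcp_rot: [-3.141, 0.001, 2.405]
ft_force: [-10.5, 6.3, 31.8]
opening: 0.396
```

Contact came at 76.9 mm, against 77.2 expected: the spacer is on the shoulder. Now I'll release it and rise.

arm_command(steps=[{"dx": 0,"dy": 0,"dz": -0.0005,"rx": 0,"ry": 0,"rz": 0,"claw": 1},{"dx": 0,"dy": 0,"dz": 0,"rx": 0,"ry": 0,"rz": 0,"claw": -0.3},{"dx": 0,"dy": 0,"dz": 0,"rx": 0,"ry": 0,"rz": 0,"claw": -0.3},{"dx": 0,"dy": 0,"dz": 0,"rx": 0,"ry": 0,"rz": 0,"claw": -0.3},{"dx": 0,"dy": 0,"dz": -0.02,"rx": 0,"ry": 0,"rz": 0,"claw": -0.3},{"dx": 0,"dy": 0,"dz": -0.06,"rx": 0,"ry": 0,"rz": 0,"claw": -0.3},{"dx": -0.03,"dy": 0,"dz": -0.04,"rx": 0,"ry": 0,"rz": 0,"claw": -0.3},{"dx": -0.025,"dy": 0,"dz": -0.02,"rx": 0,"ry": 0,"rz": 0,"claw": -0.3},{"dx": 0,"dy": 0,"dz": 0,"rx": 0,"ry": 0,"rz": 0,"claw": -0.3}])

```text
t: 14.22
eef_pos: [561.8, -338.1, 197.8]
tcp_rot: [3.141, 0.005, 2.405]
ft_force: [-0.0, 1.3, -0.4]
opening: 0.648
```

```bash
python3 -c "
from h import *
go(528.2,-307.8,77.2,2.405)
p,d,c=shot('wrist','w9')
Q=cloud(d,c)
print(proj([527.5,-307.8,96],c))
m=(np.hypot(Q[...,0]-527.5,Q[...,1]+307.8)<24)&(np.hypot(Q[...,0]-527.5,Q[...,1]+307.8)>16.5)
q=Q[m][:,2]; print(len(q),np.histogram(q,bins=[55,65,75,85,92,94,96,98,100,110]))
"
```

```text
t 14.22 pos [ 561.8 -338.1  197.8] rot [3.1414 0.0047 2.4053] F [-0.   1.3 -0.4] op 0.648 j [-0.64  0.55  1.5  -0.    1.09 -1.48]
shift frac [ 0.0572 -0.0002  0.1504] rot frac [0.0002 0.003  0.0002]
shift frac in final frame [ 0.0565 -0.0002  0.1507]
[[253.1485909  136.99817929]]
7276 (array([ 80,   0,   0,   0,   0, 453, 629,   4,   0]), array([ 55,  65,  75,  85,  92,  94,  96,  98, 100, 110]))
```

View pics/w9.png

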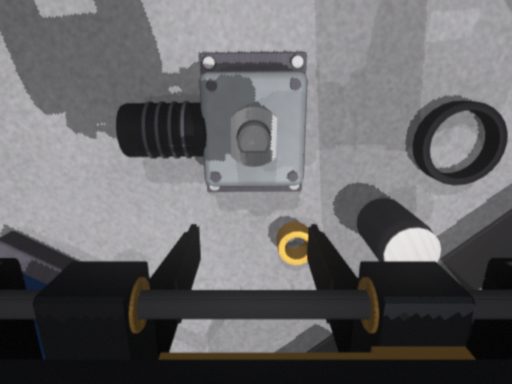

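The spacer stayed on the shaft, around (253,137), with its top at 96 mm. Next, the washer.

```bash
python3 -c "
from h import *
plan(551,306.3,200,3.912,13,12)"
```

```text
t 14.28 pos [ 561.1 -337.4  196.9] rot [3.1415e+00 3.0000e-03 2.4055e+00] op 0.648 j [-0.64  0.55  1.5  -0.    1.09 -1.48]
0.042 0.045 -0.0 rz -0.08
0.036 0.05 -0.0 rz -0.08
0.03 0.054 -0.0 rz -0.08
0.023 0.058 -0.0 rz -0.08
0.015 0.06 -0.0 rz -0.08
0.008 0.061 -0.0 rz -0.08
-0.0 0.062 -0.0 rz -0.08
-0.008 0.061 -0.0 rz -0.08
-0.015 0.06 -0.0 rz -0.08
-0.023 0.058 -0.0 rz -0.08
-0.03 0.054 -0.0 rz -0.08
-0.036 0.05 -0.0 rz -0.08
-0.042 0.045 -0.0 rz 0
```

arm_command(steps=[{"dx": 0.042,"dy": 0.045,"dz": 0,"rx": 0,"ry": 0.002,"rz": -0.08,"claw": -0.3},{"dx": 0.036,"dy": 0.05,"dz": 0,"rx": 0,"ry": 0,"rz": -0.08,"claw": -0.3},{"dx": 0.03,"dy": 0.054,"dz": 0,"rx": 0,"ry": 0,"rz": -0.08,"claw": -0.3},{"dx": 0.023,"dy": 0.058,"dz": 0,"rx": 0,"ry": 0,"rz": -0.08,"claw": -0.3},{"dx": 0.015,"dy": 0.06,"dz": 0,"rx": 0,"ry": 0,"rz": -0.08,"claw": -0.3},{"dx": 0.008,"dy": 0.061,"dz": 0,"rx": 0,"ry": 0,"rz": -0.08,"claw": -0.3},{"dx": 0,"dy": 0.062,"dz": 0,"rx": 0,"ry": 0,"rz": -0.08,"claw": -0.3}])

```text
t: 15.15
eef_pos: [542.5, 19.4, 191.6]
tcp_rot: [3.135, -0.011, -2.975]
ft_force: [1.0, 0.5, -0.6]
opening: 0.647
```

```bash
python3 -c "
from h import *
plan(551,306.3,190,3.912,6,5)"
```

```text
t 15.15 pos [542.5  19.4 191.6] rot [ 3.1354 -0.0109 -2.9752] op 0.647 j [-0.09  0.41  1.78  0.    0.97 -1.83]
-0.012 0.059 0.0 rz -0.077
-0.019 0.057 0.0 rz -0.077
-0.025 0.054 0.0 rz -0.077
-0.032 0.051 0.0 rz -0.077
-0.038 0.047 0.0 rz -0.077
-0.043 0.042 0.0 rz 0
```

arm_command(steps=[{"dx": -0.012,"dy": 0.059,"dz": 0,"rx": 0.003,"ry": -0.005,"rz": -0.077,"claw": -0.3},{"dx": -0.019,"dy": 0.057,"dz": 0,"rx": 0,"ry": 0,"rz": -0.077,"claw": -0.3},{"dx": -0.025,"dy": 0.054,"dz": 0,"rx": 0,"ry": 0,"rz": -0.077,"claw": -0.3},{"dx": -0.032,"dy": 0.051,"dz": 0,"rx": 0,"ry": 0,"rz": -0.077,"claw": -0.3},{"dx": -0.038,"dy": 0.047,"dz": 0,"rx": 0,"ry": 0,"rz": -0.077,"claw": -0.3},{"dx": -0.043,"dy": 0.042,"dz": 0,"rx": 0,"ry": 0,"rz": 0,"claw": -0.3},{"dx": 0,"dy": 0,"dz": 0,"rx": 0,"ry": 0,"rz": 0,"claw": -0.3}])

```text
t: 16.02
eef_pos: [537.1, 319.1, 186.3]
tcp_rot: [3.132, -0.012, -2.343]
ft_force: [0.1, 0.3, 0.0]
opening: 0.649
```

```bash
python3 -c "
from h import *
go(551,306.3,80,3.912)"
```

```text
t 16.02 pos [537.1 319.1 186.3] rot [ 3.132  -0.0115 -2.3433] F [0.1 0.3 0. ] op 0.649 j [ 0.43  0.52  1.58  0.01  1.05 -1.94]
shift frac [-0.0022 -0.0249  0.1326] rot frac [ 0.006  -0.0074  0.0177]
shift frac in final frame [-0.0013 -0.0236  0.1328]
```

arm_command(steps=[{"dx": -0.0015,"dy": -0.024,"dz": 0.02,"rx": 0.006,"ry": -0.007,"rz": 0.0177,"claw": -0.3},{"dx": 0,"dy": 0,"dz": 0.055,"rx": 0,"ry": 0,"rz": 0,"claw": -0.3},{"dx": 0,"dy": 0,"dz": 0.055,"rx": 0,"ry": 0,"rz": 0,"claw": -0.3},{"dx": 0,"dy": 0,"dz": 0,"rx": 0,"ry": 0,"rz": 0,"claw": -0.3}])

```text
t: 16.52
eef_pos: [548.0, 302.6, 78.3]
tcp_rot: [3.141, -0.005, -2.372]
ft_force: [0.4, 0.3, 0.6]
opening: 0.646
```

```bash
python3 -c "
from h import *
go(551,306.3,40,3.912)
p,d,c=shot('wrist','w10')"
```

```text
t 16.52 pos [548.  302.6  78.3] rot [ 3.1408 -0.0049 -2.3721] F [0.4 0.3 0.6] op 0.646 j [ 0.4   0.65  1.68 -0.    0.82 -1.94]
shift frac [-0.0061  0.0006  0.0479] rot frac [ 0.0005 -0.0031 -0.0006]
shift frac in final frame [-0.0059  0.0007  0.0479]
```

View pics/w10.png

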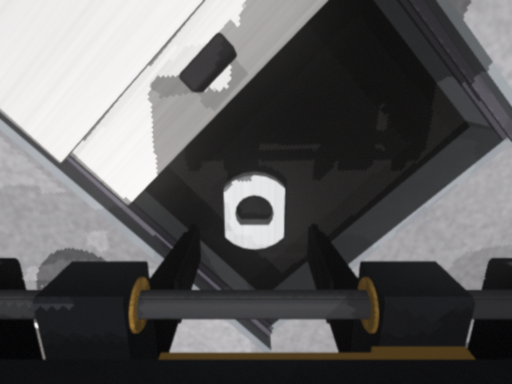

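arm_command(steps=[{"dx": -0.006,"dy": 0.0006,"dz": 0.025,"rx": 0,"ry": -0.003,"rz": 0,"claw": -0.3},{"dx": 0,"dy": 0,"dz": 0.025,"rx": 0,"ry": 0,"rz": 0,"claw": -0.3},{"dx": 0,"dy": 0,"dz": 0.02,"rx": 0,"ry": 0,"rz": 0,"claw": -0.3},{"dx": 0,"dy": 0,"dz": 0,"rx": 0,"ry": 0,"rz": 0,"claw": -0.3}])

```text
t: 17.08
eef_pos: [554.5, 307.6, 25.7]
tcp_rot: [-3.139, 0.01, -2.372]
ft_force: [-0.3, -0.4, -0.8]
opening: 0.65
```

```bash
python3 -c "
from h import *
go(551,306.3,8.5,3.912)"
```

```text
t 17.07 pos [554.5 307.6  25.7] rot [-3.1388  0.0095 -2.3723] F [-0.3 -0.4 -0.8] op 0.65 j [ 0.4   0.73  1.7   0.    0.71 -1.94]
shift frac [0.0044 0.0019 0.0215] rot frac [-0.0018  0.0061 -0.0007]
shift frac in final frame [0.0042 0.0018 0.0216]
```

arm_command(steps=[{"dx": 0.0044,"dy": 0.0019,"dz": 0.008,"rx": -0.0018,"ry": 0.006,"rz": 0,"claw": -0.3},{"dx": 0,"dy": 0,"dz": 0.01,"rx": 0,"ry": 0,"rz": 0,"claw": -0.3},{"dx": 0,"dy": 0,"dz": 0.003,"rx": 0,"ry": 0,"rz": 0,"claw": -0.3}])

```text
t: 17.45
eef_pos: [551.4, 306.5, 9.3]
tcp_rot: [-3.141, 0.002, -2.372]
ft_force: [-0.4, -0.1, -0.2]
opening: 0.65
```

```bash
python3 -c "
from h import *
go(551,306.3,8.5,3.912)"
```

```text
t 17.45 pos [551.4 306.5   9.3] rot [-3.1410e+00  1.5000e-03 -2.3723e+00] F [-0.4 -0.1 -0.2] op 0.65 j [ 0.4   0.75  1.71  0.    0.69 -1.94]
shift frac [0.0005 0.0001 0.0009] rot frac [-0.0004  0.001  -0.0007]
shift frac in final frame [0.0005 0.0001 0.0009]
```

arm_command(steps=[{"dx": 0,"dy": 0,"dz": 0.001,"rx": 0,"ry": 0,"rz": 0,"claw": -0.3},{"dx": 0,"dy": 0,"dz": 0,"rx": 0,"ry": 0,"rz": 0,"claw": 1},{"dx": 0,"dy": 0,"dz": 0,"rx": 0,"ry": 0,"rz": 0,"claw": 1},{"dx": 0,"dy": 0,"dz": 0,"rx": 0,"ry": 0,"rz": 0,"claw": 1}])

```text
t: 17.95
eef_pos: [551.5, 306.6, 8.7]
tcp_rot: [-3.141, 0.002, -2.372]
ft_force: [-0.3, 1.7, -2.3]
opening: 0.472
```

```bash
python3 -c "
from h import *
go(551,306.3,8.5,3.912)"
```

```text
t 17.95 pos [551.5 306.6   8.7] rot [-3.1409e+00  1.9000e-03 -2.3723e+00] F [-0.3  1.7 -2.3] op 0.472 j [ 0.4   0.75  1.71  0.    0.68 -1.94]
shift frac [0.0007 0.0002 0.0002] rot frac [-0.0004  0.0012 -0.0007]
shift frac in final frame [0.0007 0.0002 0.0002]
```

arm_command(steps=[{"dx": 0,"dy": 0,"dz": -0.03,"rx": 0,"ry": 0,"rz": 0,"claw": 1},{"dx": 0,"dy": 0,"dz": -0.07,"rx": 0,"ry": 0,"rz": 0,"claw": 1},{"dx": 0,"dy": 0,"dz": -0.07,"rx": 0,"ry": 0,"rz": 0,"claw": 1},{"dx": 0,"dy": 0,"dz": -0.07,"rx": 0,"ry": 0,"rz": 0,"claw": 1}])

```text
t: 18.45
eef_pos: [549.4, 305.6, 201.0]
tcp_rot: [3.139, -0.008, -2.372]
ft_force: [0.1, 1.0, -1.8]
opening: 0.471
```

```bash
python3 -c "
from h import *
plan(559,-337,195,2.405,14,12)"
```

```text
t 18.45 pos [549.4 305.6 201. ] rot [ 3.1386 -0.0076 -2.3724] op 0.471 j [ 0.4   0.51  1.56  0.    1.08 -1.94]
0.039 -0.042 0.001 rz 0.08
0.034 -0.046 0.001 rz 0.08
0.028 -0.05 0.001 rz 0.08
0.021 -0.053 0.001 rz 0.08
0.014 -0.056 0.001 rz 0.08
0.007 -0.057 0.001 rz 0.08
0.0 -0.057 0.001 rz 0.08
-0.007 -0.057 0.001 rz 0.08
-0.014 -0.056 0.001 rz 0.08
-0.021 -0.053 0.001 rz 0.08
-0.028 -0.05 0.001 rz 0.08
-0.034 -0.046 0.001 rz 0.08
-0.039 -0.042 0.001 rz 0
-0.039 -0.042 0.001 rz 0
```

arm_command(steps=[{"dx": 0.039,"dy": -0.042,"dz": 0,"rx": 0.002,"ry": -0.005,"rz": 0.08,"claw": 1},{"dx": 0.034,"dy": -0.046,"dz": 0,"rx": 0,"ry": 0,"rz": 0.08,"claw": 1},{"dx": 0.028,"dy": -0.05,"dz": 0,"rx": 0,"ry": 0,"rz": 0.08,"claw": 1},{"dx": 0.021,"dy": -0.053,"dz": 0,"rx": 0,"ry": 0,"rz": 0.08,"claw": 1},{"dx": 0.014,"dy": -0.056,"dz": 0,"rx": 0,"ry": 0,"rz": 0.08,"claw": 1},{"dx": 0.007,"dy": -0.057,"dz": 0,"rx": 0,"ry": 0,"rz": 0.08,"claw": 1},{"dx": 0,"dy": -0.057,"dz": 0,"rx": 0,"ry": 0,"rz": 0.08,"claw": 1}])

```text
t: 19.32
eef_pos: [551.5, -21.3, 206.0]
tcp_rot: [3.138, 0.009, 3.009]
ft_force: [1.4, 0.7, -0.5]
opening: 0.476
```

```bash
python3 -c "
from h import *
plan(559,-337,195,2.405,7,6)"
```

```text
t 19.32 pos [551.5 -21.3 206. ] rot [3.1376 0.0095 3.0087] op 0.476 j [-0.16  0.39  1.76  0.01  0.98 -1.6 ]
-0.009 -0.056 0.002 rz 0.064
-0.014 -0.055 0.002 rz 0.064
-0.02 -0.053 0.002 rz 0.064
-0.025 -0.051 0.002 rz 0.064
-0.03 -0.048 0.002 rz 0.064
-0.035 -0.045 0.002 rz 0.064
-0.039 -0.041 0.002 rz 0
```

arm_command(steps=[{"dx": -0.009,"dy": -0.056,"dz": 0,"rx": 0.003,"ry": 0.005,"rz": 0.064,"claw": 1},{"dx": -0.014,"dy": -0.055,"dz": 0.002,"rx": 0,"ry": 0,"rz": 0.064,"claw": 1},{"dx": -0.02,"dy": -0.053,"dz": 0.002,"rx": 0,"ry": 0,"rz": 0.064,"claw": 1},{"dx": -0.025,"dy": -0.051,"dz": 0.002,"rx": 0,"ry": 0,"rz": 0.064,"claw": 1},{"dx": -0.03,"dy": -0.048,"dz": 0.002,"rx": 0,"ry": 0,"rz": 0.064,"claw": 1},{"dx": -0.035,"dy": -0.045,"dz": 0.002,"rx": 0,"ry": 0,"rz": 0.064,"claw": 1},{"dx": -0.039,"dy": -0.041,"dz": 0,"rx": 0,"ry": 0,"rz": 0,"claw": 1},{"dx": 0,"dy": 0,"dz": 0,"rx": 0,"ry": 0,"rz": 0,"claw": 1}])

```text
t: 20.32
eef_pos: [552.6, -352.2, 196.9]
tcp_rot: [3.141, -0.0, 2.379]
ft_force: [0.6, 0.7, -1.1]
opening: 0.475
```

```bash
python3 -c "
from h import *
go(559,-337,155,2.405)"
```

```text
t 20.32 pos [ 552.6 -352.2  196.9] rot [ 3.1415e+00 -2.0000e-04  2.3793e+00] F [ 0.6  0.7 -1.1] op 0.475 j [-0.67  0.55  1.5   0.    1.09 -1.48]
shift frac [0.0074 0.0193 0.0524] rot frac [ 0.0001 -0.0001 -0.0164]
shift frac in final frame [0.0069 0.0195 0.0524]
```

arm_command(steps=[{"dx": 0.007,"dy": 0.0194,"dz": 0.02,"rx": 0,"ry": 0,"rz": -0.0164,"claw": 1},{"dx": 0,"dy": 0,"dz": 0.03,"rx": 0,"ry": 0,"rz": 0,"claw": 1},{"dx": 0,"dy": 0,"dz": 0,"rx": 0,"ry": 0,"rz": 0,"claw": 1},{"dx": 0,"dy": 0,"dz": 0,"rx": 0,"ry": 0,"rz": 0,"claw": 1}])

```text
t: 20.82
eef_pos: [560.2, -330.9, 154.2]
tcp_rot: [3.141, -0.003, 2.412]
ft_force: [-0.2, -1.1, -1.6]
opening: 0.475
```

```bash
python3 -c "
from h import *
go(559,-337,155,2.405)
p,d,c=shot('wrist','w11')
a=cv2.resize(p[110:290,195:315],None,fx=5,fy=5,interpolation=cv2.INTER_CUBIC)
a=cv2.convertScaleAbs(a,alpha=1.5)
cv2.imwrite('pics/w11a.png',a[:450,:,::-1]);cv2.imwrite('pics/w11b.png',a[400:,:,::-1])"
```

```text
t 20.82 pos [ 560.2 -330.9  154.2] rot [ 3.1409e+00 -2.8000e-03  2.4120e+00] F [-0.2 -1.1 -1.6] op 0.475 j [-0.64  0.59  1.55  0.    1.   -1.48]
shift frac [-0.004  -0.0067 -0.001 ] rot frac [ 0.0004 -0.0018  0.0044]
shift frac in final frame [-0.0041 -0.0066 -0.001 ]
```

View pics/w11a.png

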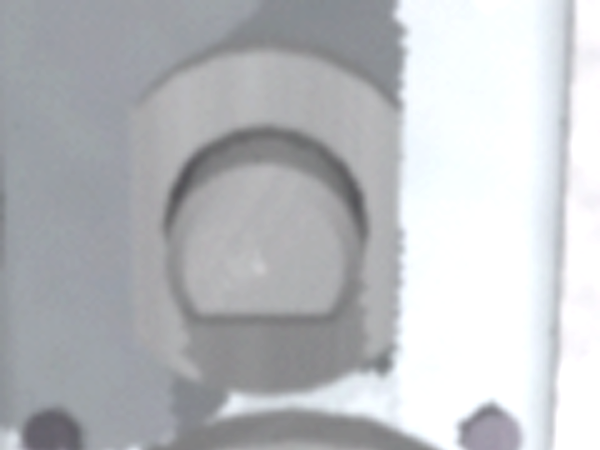

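View pics/w11b.png

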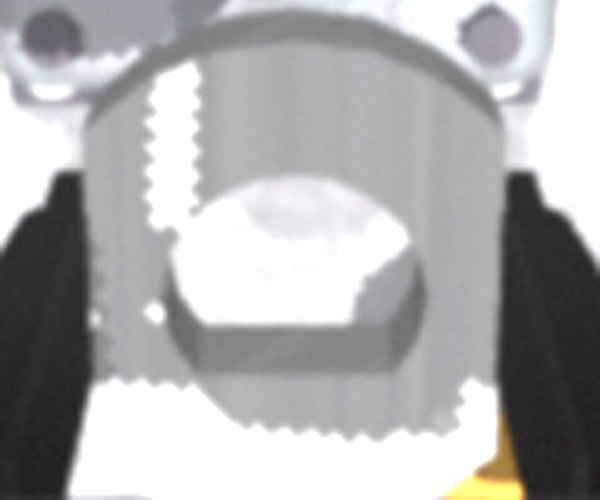

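```bash
python3 - <<'E' | tail -6
from h import *
from m4 import circ
p,d,c=load('w11')
W=lambda L,o=0:(np.array(L,float)+[0,o])/5+[195-0.4,110-0.4]
T=np.array([560.2,-330.9]); a=2.412
tx=np.array([np.cos(a),np.sin(a)]);ty=np.array([tx[1],-tx[0]])
b=W([(297,175),(250,184),(210,208),(350,183),(390,215),(412,243),(427,290),(424,315),(392,373),(330,373),(270,373),(207,372),(172,325),(168,290)],400)
x,e=dfit(ray(b,162.5,c)[:,:2],14.5,9.5); r=x[:2]-T; print('bore tool',r@tx,r@ty,x,e)
tip=W([(183,255),(190,220),(215,185),(262,162),(310,175),(345,215),(357,255)])
ce,rr=circ(ray(tip,118,c)[:,:2]); print('tip',ce,rr)
f=ray(W([(197,317),(338,317)]),118,c)[:,:2]; n=-tx
print('flat mid',f.mean(0),'axis from flat 8mm',f.mean(0)-n*8, 'yaw',np.arctan2(-(f[1]-f[0])[0],(f[1]-f[0])[1]))
sb=W([(132,210),(400,210)]) # spacer flats at top z96
s=ray(sb,96,c)[:,:2]; print('spacer flats',np.hypot(*(s[1]-s[0])),s.mean(0))
E
```

```text
flat [[ 527.46967893 -320.68423143]
 [ 540.3200415  -307.17112569]] -0.7602647626402993 2.381327890949494
bore tool 0.12604527575017746 0.013464111007275969 [ 560.11501477 -330.80594573    5.5479864    14.32367043] 0.15735706977548441
tip [ 527.37617072 -306.21000855] 11.085517314044885
flat mid [ 533.77553736 -312.34202719] axis from flat 8mm [ 527.81196946 -307.00949891] yaw -0.729418161868266
spacer flats 37.97918261644868 [ 525.90813993 -305.99993698]
```

```bash
python3 -c "
from h import *
go(527.7,-307.4,140,2.405)"
```

```text
t 20.88 pos [ 560.1 -330.9  154.2] rot [ 3.1409e+00 -3.0000e-03  2.4118e+00] F [ 0.5 -0.4 -2.1] op 0.47 j [-0.64  0.59  1.55  0.    1.   -1.48]
shift frac [ 0.0497 -0.0051  0.0179] rot frac [ 0.0005 -0.0019  0.0043]
shift frac in final frame [ 0.0497 -0.0054  0.0178]
```

arm_command(steps=[{"dx": 0.025,"dy": -0.0025,"dz": 0.008,"rx": 0,"ry": -0.002,"rz": 0.004,"claw": 1},{"dx": 0.025,"dy": -0.0025,"dz": 0.008,"rx": 0,"ry": 0,"rz": 0,"claw": 1},{"dx": 0,"dy": 0,"dz": 0,"rx": 0,"ry": 0,"rz": 0,"claw": 1},{"dx": 0,"dy": 0,"dz": 0,"rx": 0,"ry": 0,"rz": 0,"claw": 1}])

```text
t: 21.38
eef_pos: [528.9, -306.4, 144.3]
tcp_rot: [3.14, 0.006, 2.407]
ft_force: [0.4, -0.7, -0.7]
opening: 0.474
```

```bash
python3 -c "
from h import *
go(527.7,-307.4,128,2.405)"
```

```text
t 21.38 pos [ 528.9 -306.4  144.3] rot [3.1402 0.0056 2.4071] F [ 0.4 -0.7 -0.7] op 0.474 j [-0.63  0.55  1.67  0.    0.92 -1.47]
shift frac [ 0.0003 -0.0019  0.0203] rot frac [0.0009 0.0036 0.0014]
shift frac in final frame [ 0.0002 -0.0019  0.0203]
```

arm_command(steps=[{"dx": 0,"dy": -0.0019,"dz": 0.008,"rx": 0.0009,"ry": 0.0036,"rz": 0.001,"claw": 1},{"dx": 0.001,"dy": 0,"dz": 0.008,"rx": 0,"ry": 0,"rz": 0,"claw": 1},{"dx": 0,"dy": 0,"dz": 0,"rx": 0,"ry": 0,"rz": 0,"claw": 1}])

```text
t: 21.75
eef_pos: [528.2, -307.9, 130.8]
tcp_rot: [-3.142, 0.001, 2.405]
ft_force: [-0.8, -0.5, -1.6]
opening: 0.474
```

```bash
python3 -c "
from h import *
go(527.7,-307.4,128,2.405)
p,d,c=shot('wrist','w12')
a=cv2.resize(p[190:290,205:305],None,fx=6,fy=6,interpolation=cv2.INTER_CUBIC); a=cv2.convertScaleAbs(a,alpha=1.5); cv2.imwrite('pics/w12b.png',a[:,:,::-1])
"
```

```text
t 21.75 pos [ 528.2 -307.9  130.8] rot [-3.1415e+00  6.0000e-04  2.4053e+00] F [-0.8 -0.5 -1.6] op 0.474 j [-0.64  0.56  1.68 -0.    0.9  -1.47]
shift frac [0.0008 0.     0.0035] rot frac [-0.      0.0004  0.0002]
shift frac in final frame [0.0008 0.     0.0035]
```

View pics/w12b.png

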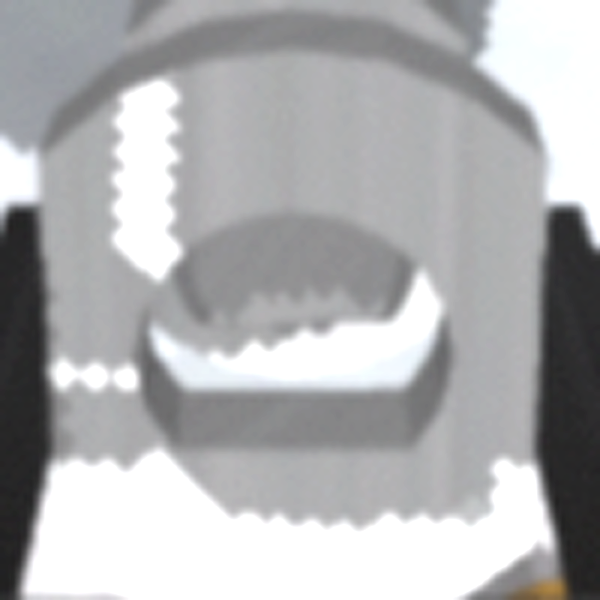

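```bash
python3 -c "
from h import *
W=lambda L:np.array(L,float)/6+[205-0.5+1/12,190-0.5+1/12]
tx=np.array([np.cos(2.405),np.sin(2.405)]);ty=np.array([tx[1],-tx[0]])
for w,T,A,zb,B in (('w7',[528.2,-307.8],[(192,332),(397,332)],121.1,[(187,366),(404,366)]),('w12',[528.2,-307.9],[(205,327),(388,327)],127.1,[(185,390),(410,390)])):
  p,d,c=load(w)
  for L,z in ((A,118),(B,zb)):
    P=ray(W(L),z,c)[:,:2]-T; print(w,np.round(P@tx,2),np.round(P@ty,2))
"
```

```text
w7 [-6.84 -6.82] [-10.6   10.32]
w7 [-9.06 -9.04] [-10.98  10.9 ]
w12 [-7.5  -7.48] [-9.38  9.54]
w12 [-9.83 -9.81] [-10.99  11.34]
```

The alignment matches the one that worked for the spacer: laterally centred, with a 2.3 mm gap at the flat against 2.2 then. Lowering the washer.

arm_command(steps=[{"dx": 0,"dy": 0,"dz": 0.008,"rx": 0,"ry": 0,"rz": 0,"claw": 1},{"dx": 0,"dy": 0,"dz": 0.008,"rx": 0,"ry": 0,"rz": 0,"claw": 1},{"dx": 0,"dy": 0,"dz": 0,"rx": 0,"ry": 0,"rz": 0,"claw": 1}])

```text
t: 22.18
eef_pos: [528.3, -308.0, 117.2]
tcp_rot: [-3.142, 0.001, 2.405]
ft_force: [0.7, 0.0, -1.8]
opening: 0.471
```

```bash
python3 -c "
from h import *
go(528.2,-307.8,99.7,2.405)"
```

```text
t 22.18 pos [ 528.3 -308.   117.2] rot [-3.1416e+00  9.0000e-04  2.4054e+00] F [ 0.7  0.  -1.8] op 0.471 j [-0.64  0.58  1.69 -0.    0.87 -1.47]
shift frac [0.0003 0.0001 0.0219] rot frac [-0.      0.0006  0.0002]
shift frac in final frame [0.0003 0.0001 0.0219]
```

arm_command(steps=[{"dx": 0.0002,"dy": 0,"dz": 0.008,"rx": 0,"ry": 0.0005,"rz": 0,"claw": 1},{"dx": 0,"dy": 0,"dz": 0.005,"rx": 0,"ry": 0,"rz": 0,"claw": 1},{"dx": 0,"dy": 0,"dz": 0.004,"rx": 0,"ry": 0,"rz": 0,"claw": 1},{"dx": 0,"dy": 0,"dz": 0.002,"rx": 0,"ry": 0,"rz": 0,"claw": 1}])

```text
t: 22.68
eef_pos: [528.3, -307.9, 101.1]
tcp_rot: [3.142, 0.0, 2.405]
ft_force: [0.1, -1.0, -0.9]
opening: 0.478
```

arm_command(steps=[{"dx": 0,"dy": 0,"dz": 0.003,"rx": 0,"ry": 0,"rz": 0,"claw": 1}])

```text
t: 22.8
eef_pos: [528.5, -308.1, 99.5]
tcp_rot: [3.142, 0.001, 2.405]
ft_force: [-7.0, 4.6, 25.4]
opening: 0.473
```

arm_command(steps=[{"dx": 0,"dy": 0,"dz": 0.003,"rx": 0,"ry": 0,"rz": 0,"claw": 1}])

```text
t: 22.92
eef_pos: [528.5, -308.1, 99.5]
tcp_rot: [3.142, 0.002, 2.406]
ft_force: [-11.0, 7.1, 34.4]
opening: 0.477
```

Contact came at 99.5 mm, against 99.7 expected. Release, retreat and check.

arm_command(steps=[{"dx": 0,"dy": 0,"dz": -0.0005,"rx": 0,"ry": 0,"rz": 0,"claw": 1},{"dx": 0,"dy": 0,"dz": 0,"rx": 0,"ry": 0,"rz": 0,"claw": -0.4},{"dx": 0,"dy": 0,"dz": 0,"rx": 0,"ry": 0,"rz": 0,"claw": -0.4},{"dx": 0,"dy": 0,"dz": 0,"rx": 0,"ry": 0,"rz": 0,"claw": -0.4},{"dx": 0,"dy": 0,"dz": -0.02,"rx": 0,"ry": 0,"rz": 0,"claw": -0.4},{"dx": 0,"dy": 0,"dz": -0.06,"rx": 0,"ry": 0,"rz": 0,"claw": -0.4},{"dx": -0.03,"dy": 0,"dz": -0.03,"rx": 0,"ry": 0,"rz": 0,"claw": -0.4},{"dx": -0.025,"dy": 0,"dz": 0,"rx": 0,"ry": 0,"rz": 0,"claw": -0.4},{"dx": 0,"dy": 0,"dz": 0,"rx": 0,"ry": 0,"rz": 0,"claw": -0.4}])

```text
t: 24.05
eef_pos: [562.1, -338.4, 196.0]
tcp_rot: [3.141, 0.006, 2.406]
ft_force: [-0.5, 0.0, -0.2]
opening: 0.701
```

```bash
python3 -c "
from h import *
go(528.2,-307.8,99.7,2.405)
p,d,c=shot('wrist','w13')
Q=cloud(d,c)
r=np.hypot(Q[...,0]-527.5,Q[...,1]+307.5)
q=Q[(r<28)&(r>16.5)][:,2]; print(np.histogram(q,bins=[55,65,75,92,97,103,106,107,108,109,110,112]))
a=cv2.resize(p[90:190,200:310],None,fx=6,fy=6,interpolation=cv2.INTER_CUBIC); a=cv2.convertScaleAbs(a,alpha=1.5); cv2.imwrite('pics/w13a.png',a[:,:,::-1])
p,d,c=shot('scene','c13');shot('side','s13')
a=cv2.resize(p[205:305,80:200],None,fx=5,fy=5,interpolation=cv2.INTER_CUBIC); cv2.imwrite('pics/c13a.png',a[:,:,::-1])
"
```

```text
t 24.05 pos [ 562.1 -338.4  196. ] rot [3.1412 0.0061 2.4058] F [-0.5  0.  -0.2] op 0.701 j [-0.64  0.55  1.5  -0.    1.08 -1.48]
shift frac [ 0.0578 -0.0002  0.12  ] rot frac [0.0002 0.0039 0.0005]
shift frac in final frame [ 0.057  -0.0002  0.1204]
(array([  64,    0,    0,    0,    0,    0,   91,  814, 1076,  199,    5]), array([ 55,  65,  75,  92,  97, 103, 106, 107, 108, 109, 110, 112]))
```

View pics/w13a.png

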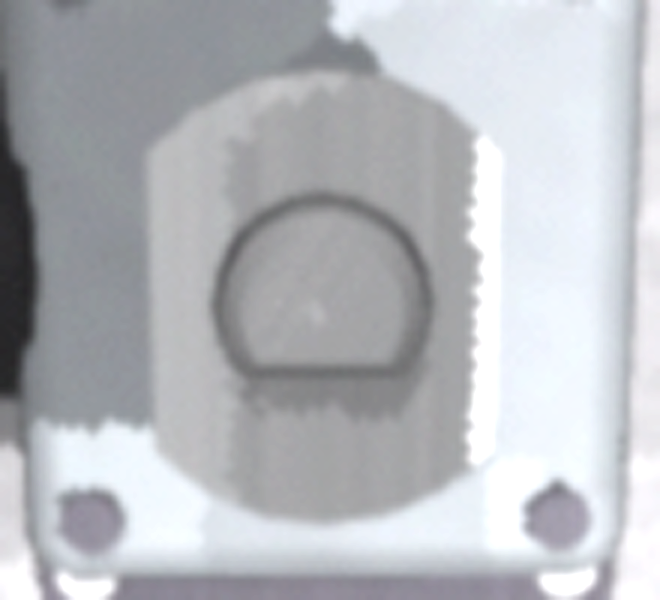

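View pics/c13a.png

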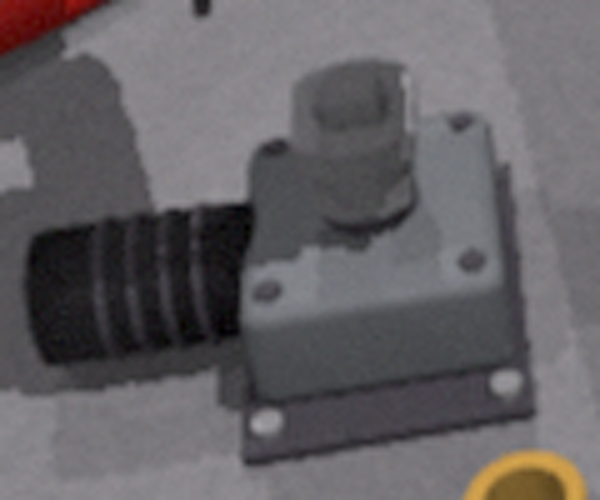

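View pics/s13.png

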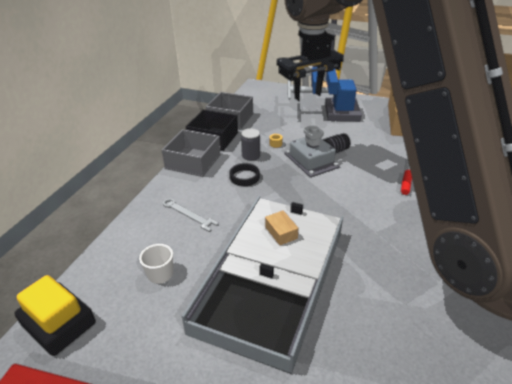

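```bash
python3 -c "
from h import *
p,d,c=load('s13'); Q=cloud(d,c)
k=(p.max(2)<60)&(Q[...,2]>53)&(Q[...,2]<85)&(abs(Q[...,0]-493)<40)&(Q[...,1]>100)&(Q[...,1]<260)
print('knob',np.round(np.nanpercentile(Q[k],[10,50,90],axis=0)))
p,d,c=load('w3'); Q=cloud(d,c)
print(np.round(Q[140,180:200:2,1:],0).tolist())
print(env.state()['t']); print(env.job_done())"
```

```text
knob [[482. 220.  58.]
 [492. 225.  70.]
 [502. 226.  78.]]
[[233.0, 51.0], [235.0, 51.0], [237.0, 50.0], [239.0, 49.0], [232.0, 5.0], [234.0, 4.0], [236.0, 4.0], [239.0, 5.0], [241.0, 6.0], [244.0, 6.0]]
24.2
the job is handed in; nothing more can be done
None
```

The job is done and was handed in at 24.2 s. The lower cover is fully open, and both parts are on the gear unit's shaft in the order asked and released.

- **Cover:** I pushed the knob until it hit a firm stop, at about 49 N on the fingertips. The cover's edge then measured about 56 mm from the case's centre, against 55 mm expected.
- **Spacer:** I gripped it by its wrench flats and lined it up with the shaft's flat in the wrist camera. It stopped on the shoulder 0.3 mm from the expected height, with about 32 N of pressing, and its top then measured about 96 mm.
- **Washer:** fitted the same way, it met the spacer 0.2 mm from the expected height, with about 34 N. Its top measured about 108 mm all round, which is flush.
- **Final pictures:** both D-flats are aligned, the gap around the shaft is even, and the gripper is clear. The other things on the bench look as they did at the start.

**What went wrong or disagreed:**
- The first move call was refused because rows need every key; nothing moved.
- While pushing the cover, the tool rose about 10 mm. I corrected it before the end of the push.
- My estimates of the shaft axis differed by about 1 mm between pictures. I settled it from the final close-up, and neither part touched the shaft tip going on.

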